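# Pack the tea tray under its sliding cover

## Robot

A 6-joint arm with a two-finger parallel gripper is mounted at the origin on the work surface; the furniture and walls round the work are solid. World frame = base frame: x ahead of the robot, y to its left, z up, the work surface at z = 0. Lengths are in m, angles in degrees, forces in N, time in s.
With the tool pointing down it reaches from about 0.4 to 0.825 m from the base axis. Payload 7 kg.
Tool frame: the origin (TCP) lies midway between the tips of the shut fingers; the grasp point (between the pads) lies 19 mm behind it; z points along the fingers, y is the line along which they close (so a half turn about z gives the same grasp; the last joint's range is limited). The gripper opens to 88 mm and grips with 3 to 60 N. Pads are 19 mm wide; open, the fingers measure 130 mm over their backs; the gripper's body (78 mm by 193 mm) begins 47 mm behind the grasp point.
Start: joints at [16.507, 20.546, 0.682, 0, -70.136, -16.507], TCP at [0.675, -0, 0.187] pointing down, gripper open.
Joint ranges: [-176.03, 176.03], [-82.01, 121.73], [-58.28, 71.71], [-173.87, 95.51], [-174.79, -0.11], [-173.66, 173.66]. Speed limits (degrees/s): [136.94, 136.94, 172.46, 180, 180, 180].

## Interface

Orientations are given as a 3x3 rotation matrix whose columns are the frame's x, y, z axes.
In Python, from cell import robot gives the robot as it stands.
- The arm moves only by the tool send_rows, never from a script. Its argument "deltas" is a list of rows, each an object of numbers: "x", "y", "z": the shift along the world's x, y, z as a fraction of full scale; "rx", "ry", "rz": the turn, a rotation vector about the world's x, y, z as a fraction of full scale; "fingers": the closure, from -1 (fully open) to 1 (shut). A call has 1 to 12 rows; each row shifts and turns the commanded pose from where the row before left it; what a row does not reach is not made up. Full scale, the value 1, is 0.03 m for a shift and 8 degrees for a turn. A row lasts 1/10 s, in which the tool goes at most 50 mm and 8.59 degrees, less where a joint would pass 70% of its speed; a pose out of reach is approached as far as the arm can. A call with a number of a shift or a turn outside -1 to 1 is refused whole. A call with a gripper value outside its range is refused whole. The fingers move at their own pace and stop on an object; the grip force is fixed at half the most. Time passes only in rows, so rows that do not move let the fingers close. It gives the time, the measured TCP pose, the force, the opening and the grip force at its end, in the units of the state.
- robot.get_obs(): the state, without advancing time (a new reading comes with each control period).
- robot.read_camera(name): name is "scene" or "side" or "wrist"; returns a dict with "pixels" (480x640x3 uint8, red, green, blue), "camera_matrix" (3x3 intrinsics, pixels), "R" (3x3) and "t" (3): a world point X has camera coordinates R X + t. Camera axes: x right, y down, z forward; pixel columns grow to the right and rows downward; lengths in m; the calibration is good to about 2 mm. A picture is of the moment at which its call begins. There is no depth.
- robot.sign_off(): hands the job in; it is judged then, once.
Trained networks look in the newest picture that a camera, given by its name, has taken for a name from the list of things; names that differ only in an ending like _2 or _b are one class to them, and where a whole thing is asked for, a point or a joint stands for the part that bears it (a point fixed in the world has none). Each returns a list of dicts, best first, with "conf" (0 to 1); they miss things now and then, are a little off and sometimes report something else, mostly with a low value. They report only what shows in the picture. A call takes as long as a camera call.
- robot.search_frame(camera, name): "uv" ([column, row] in pixels, amid what is visible of it).
- robot.trace(camera, name): "region" (480x640 bool, what is visible of it) and "uv" ([column, row] in pixels, amid what is visible of it).
- robot.tip_of(camera, name): "uv" ([column, row] in pixels: a listed point, or the origin of a listed thing).
The state is a dict: "clock": time; "q": joint angles; "joint_vel": joint speeds; "joint_efforts": joint torques, N m; "position": TCP position; "tool_rot": TCP orientation; "wrist_force": force on the tool from outside, world axes, zero at the start; "wrist_torque": the same for the moment, N m; "finger_gap": finger opening in m; "grasp_force": force on a finger pad.
Only numpy, scipy, OpenCV 4.12 (cv2) and the standard library are available. Lean on these libraries where they do the work, as an engineer would, in place of code of your own. Each camera call takes 0.05 s, during which the arm holds its last target. There are 200 camera calls.

## Task

Tidy the tea things away: slide the white cover of the wooden tray fully back to its rear stop, then stand every piece that is out for packing (the long tin, the square caddy, the plain brown carton, the two spice jars and the shaker, those that are there) upright and flat on the tray floor within the low rim, so that all of them fit at once, none on top of another. Then slide the cover forward again to its front stop, over all of them, and leave the other things (mugs, sugar jar, tea box and so on) where they are.

Things in the scene. Friction and masses are not known exactly. Their poses are not given: they have to be found in the camera images.
- tray_floor (a point): centre of the floor of a shallow open wooden tray, on the floor's top face (12 mm above the worktop). Inside the rim the floor is 148 mm along this frame's x and 280 mm along its y; the rim is 8 mm thick and stands 18 mm above the floor. x points to the rear, away from the robot, along the cover's rails; z up. The tray is the front part of a fixed base board 420 by 335 mm.
- cover (a joint): slide of the cover along the rails, in m: 0 = at the front stop, over the whole tray; 0.22 = at the rear stop, its front edge then 52 mm behind the outside of the tray's rear rim. Grows toward the rear (+x of tray_floor). About 3 N moves it; it stays where it is left.
- cover_handle (a point): centre of the wooden bar handle on top of the cover: 14 mm thick along x, 110 mm long along y, 18 mm high, its top 193 mm above the worktop, on two thin posts 90 mm apart, with 28 mm free between bar and roof. Same axes as tray_floor. It moves with the cover and is above x = -55 mm of tray_floor when the cover is at its front stop.
- cover_roof (a point): centre of the top of the white cover's roof, 147 mm above the worktop. The cover is 172 mm long (x) and 327 mm wide (y); its side walls run on rails outside the rim, its rear is closed, its front open. Under the roof there are 130 mm above the tray floor. Same axes as tray_floor.
- long_tin_mid (a point): centre, half-way up, of a long closed plain metal tin, 60 mm (its x) by 155 mm (its y) by 60 mm high, 0.3 kg. z up when upright.
- tea_caddy_mid (a point): centre, half-way up, of a square closed metal caddy, 64 by 64 mm, 70 mm high, with a darker lid, 0.22 kg. May be absent. z up when upright.
- carton_mid (a point): centre, half-way up, of a closed brown cardboard carton, 50 mm (its x) by 100 mm (its y) by 80 mm high, 0.16 kg. May be absent. z up when upright.
- spice_jar_mid (a point): centre, half-way up, of the wider of two round spice jars with broad caps, 45 mm across from foot to cap, 108 mm high, 0.11 kg. May be absent. z up when upright.
- slim_jar_mid (a point): centre, half-way up, of the slimmer of the two round spice jars, 40 mm across from foot to cap, 105 mm high, 0.11 kg. May be absent. z up when upright.
- shaker_mid (a point): centre, half-way up, of a round glass shaker, 44 mm across up to 66 mm above its foot, with a domed grey cap 34 to 38 mm across above, 90 mm high, 0.1 kg; it may lean 2 degrees on its foot. May be absent. z up when upright.
- mug_green: a mug, 85 mm across and 94 mm high, with a handle; a bystander at the front right, to be left alone. Origin under its centre.
- jar_sugar: a jar with a dark lid, 70 mm across and 145 mm high; a bystander at the front left, to be left alone. Origin under its centre.

How it is judged:
By the outcome, as a careful person would: the job done as asked, in the order asked, and still so for the second after the job is handed in, with the robot touching nothing.
Of tea_caddy, carton, spice_jar, slim_jar, shaker only 3 to 5 are there at a start; the rules pass over those that are not, and their reading is None.
At some moment in a run one of long_tin, tea_caddy may be knocked a few centimetres aside while the robot is not near it.
Once in a run the grip may slacken for a moment while it holds something.
It also fails if it takes over 210 s, if anything falls off the work surface, if the arm or the gripper's body presses on something with over 40 N, if the wrist force passes 120 N, or if a joint passes its speed limit or range.

## Working session

There is one attempt and no reset: what is moved stays moved. The work goes in short steps, Python scripts to look and compute and a tool call to move; the robot and the scene stay as the last step left them, time stands still between calls to the robot, and variables do not carry over. Pictures are saved under pics/ and viewed, at most 14 in all, crops included, and the job is handed in when it is done.

Besides the shell and the picture viewer there is one more tool, called in YAML: its name, and indented under it one key for each argument. send_rows: Moves the arm, as the interface text tells. Its arguments: {"type":"object","properties":{"deltas":{"type":"array"}},"required":["deltas"]}

```bash
mkdir -p pics; ls; cat > h.py <<'E'
import numpy as np, cv2
from cell import robot
names=["tray_floor","cover_handle","cover_roof","long_tin_mid","tea_caddy_mid","carton_mid","spice_jar_mid","slim_jar_mid","shaker_mid","mug_green","jar_sugar"]
def cam(n,fn=None):
    c=robot.read_camera(n)
    if fn: cv2.imwrite(f"pics/{fn}.png",c["pixels"][:,:,::-1])
    return c
def ray(c,uv):
    K=np.array(c["camera_matrix"]);R=np.array(c["R"]);t=np.array(c["t"])
    return -R.T@t, R.T@np.linalg.inv(K)@np.array([uv[0],uv[1],1.])
def at_z(c,uv,z):
    o,d=ray(c,uv); return o+d*(z-o[2])/d[2]
def proj(c,X):
    p=np.array(c["camera_matrix"])@(np.array(c["R"])@np.array(X)+np.array(c["t"])); return p[:2]/p[2]
def tri(c1,u1,c2,u2):
    o1,d1=ray(c1,u1);o2,d2=ray(c2,u2)
    s=np.linalg.lstsq(np.stack([d1,-d2],1),o2-o1,rcond=None)[0]
    a=o1+d1*s[0];b=o2+d2*s[1]; return (a+b)/2,np.linalg.norm(a-b)
E
python3 - <<'E'
from h import *
np.set_printoptions(precision=3,suppress=True)
C={n:cam(n,n+"0") for n in("scene","side","wrist")}
for n in C: 
    c=C[n]; print(n,"eye",ray(c,(320,240))[0],"fwd",np.array(c["R"])[2])
for n in names:
    for cn in ("scene","side"):
        r=robot.tip_of(cn,n); print(n,cn,[(np.round(x["uv"]),round(x["conf"],2)) for x in r[:3]])
print(robot.get_obs())
E
```

```text
pics
scene eye [-0.198 -1.348  0.797] fwd [ 0.418  0.813 -0.406]
side eye [-0.104 -1.07   0.591] fwd [ 0.453  0.817 -0.358]
wrist eye [ 0.674 -0.082  0.384] fwd [-0.001  0.303 -0.953]
tray_floor scene [(array([342., 296.]), 0.87)]
tray_floor side [(array([355., 302.]), 0.93)]
cover_handle scene [(array([373., 235.]), 0.58)]
cover_handle side [(array([384., 230.]), 0.83), (array([404., 242.]), 0.73)]
cover_roof scene [(array([390., 244.]), 0.6), (array([375., 342.]), 0.5), (array([418., 332.]), 0.28)]
cover_roof side [(array([404., 241.]), 0.77)]
long_tin_mid scene []
long_tin_mid side [(array([325., 256.]), 0.67)]
tea_caddy_mid scene [(array([276., 232.]), 0.89)]
tea_caddy_mid side [(array([267., 237.]), 0.7)]
carton_mid scene [(array([342., 296.]), 0.15)]
carton_mid side [(array([300., 229.]), 0.27)]
spice_jar_mid scene [(array([309., 225.]), 0.84)]
spice_jar_mid side [(array([345., 395.]), 0.39)]
slim_jar_mid scene [(array([376., 342.]), 0.9)]
slim_jar_mid side [(array([401., 354.]), 0.92)]
shaker_mid scene [(array([414., 333.]), 0.58), (array([392., 241.]), 0.19)]
shaker_mid side [(array([439., 339.]), 0.63), (array([350., 303.]), 0.62)]
mug_green scene [(array([333., 368.]), 0.9), (array([378., 344.]), 0.75)]
mug_green side [(array([346., 391.]), 0.9)]
jar_sugar scene [(array([217., 242.]), 0.75)]
jar_sugar side [(array([210., 251.]), 0.6), (array([443., 341.]), 0.33)]
{'clock': 1.25, 'q': array([ 16.507,  20.548,   0.683,  -0.001, -70.136, -16.509]), 'joint_vel': array([ 0.098, -0.028, -0.056,  0.112, -0.113, -0.001]), 'joint_efforts': array([  0.001, -58.239,  29.33 ,   7.003,   0.013,  -0.   ]), 'position': array([ 0.675, -0.   ,  0.187]), 'tool_rot': array([[-0., -1., -0.],
       [-1.,  0.,  0.],
       [-0.,  0., -1.]]), 'wrist_force': array([-0.39 ,  1.214,  0.075]), 'wrist_torque': array([ 0.006, -0.025, -0.037]), 'grasp_force': 0.0, 'finger_gap': 0.08720236566920256}
```

View pics/scene0.png

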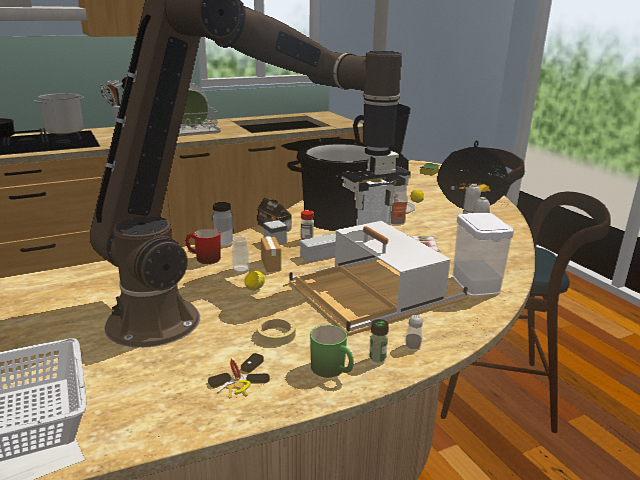

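View pics/side0.png

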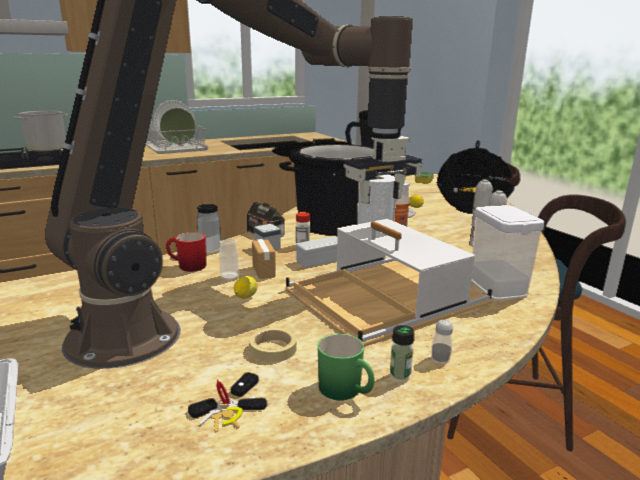

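```bash
python3 - <<'E'
from h import *
np.set_printoptions(precision=3,suppress=True)
C={n:cam(n) for n in("scene","side")}
a,b=C["scene"],C["side"]
T=[("tray_floor",(342,296),(355,302)),("handle",(373,235),(384,230)),("roof",(390,244),(404,241)),("caddy",(276,232),(267,237)),("slim",(376,342),(401,354)),("shaker",(414,333),(439,339)),("mug",(333,368),(346,391)),("sugar",(217,242),(210,251))]
for n,u,v in T: print(n,*tri(a,u,b,v))
print("tin side z.03",at_z(b,(325,256),.03)); print("carton",at_z(b,(300,229),.04)); print("spice scene",at_z(a,(309,225),.054))
print("tray floor z",at_z(a,(342,296),.012),at_z(b,(355,302),.012))
print("caddy z",at_z(a,(276,232),.035),at_z(b,(267,237),.035))
print("slim z",at_z(a,(376,342),.0525),at_z(b,(401,354),.0525))
print("shaker z",at_z(a,(414,333),.045),at_z(b,(439,339),.045))
E
```

```text
tray_floor [ 0.418 -0.28   0.117] 0.006150777064851307
handle [ 0.598 -0.125  0.194] 0.00029663607861876837
roof [ 0.644 -0.145  0.165] 0.0018588497626899055
caddy [0.508 0.371 0.032] 0.0048097544791130264
slim [ 0.42  -0.439  0.08 ] 0.00025530350469938517
shaker [ 0.583 -0.365  0.021] 0.008758484550795526
mug [ 0.341 -0.382 -0.008] 0.004227171175265454
sugar [ 0.349  0.522 -0.039] 0.02263568859849361
tin side z.03 [0.594 0.15  0.03 ]
carton [0.627 0.376 0.04 ]
spice scene [0.622 0.332 0.054]
tray floor z [ 0.515 -0.11   0.012] [ 0.532 -0.113  0.012]
caddy z [0.507 0.362 0.035] [0.503 0.365 0.035]
slim z [ 0.443 -0.405  0.052] [ 0.448 -0.405  0.052]
shaker z [ 0.556 -0.401  0.045] [ 0.559 -0.387  0.045]
```

The scene shows the cover partway back, with its handle at side (385,230). The tin is behind the tray at (318,250), the carton at (264,258), the caddy at (267,235) and the red-cap jar at (303,230). The green-cap jar is at (402,352) and the shaker at (442,342).

```bash
python3 - <<'E'
import cv2
s=cv2.imread("pics/side0.png")
a=cv2.resize(s[195:345,180:380],None,fx=4,fy=4,interpolation=3)[:,:800]
cv2.imwrite("pics/c1.png",a)
w=cv2.imread("pics/wrist0.png"); b=s[300:420,300:500]
cv2.imwrite("pics/c2.png",cv2.resize(b,None,fx=4,fy=4,interpolation=3))
E
```

```text
(no output)
```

View pics/c1.png

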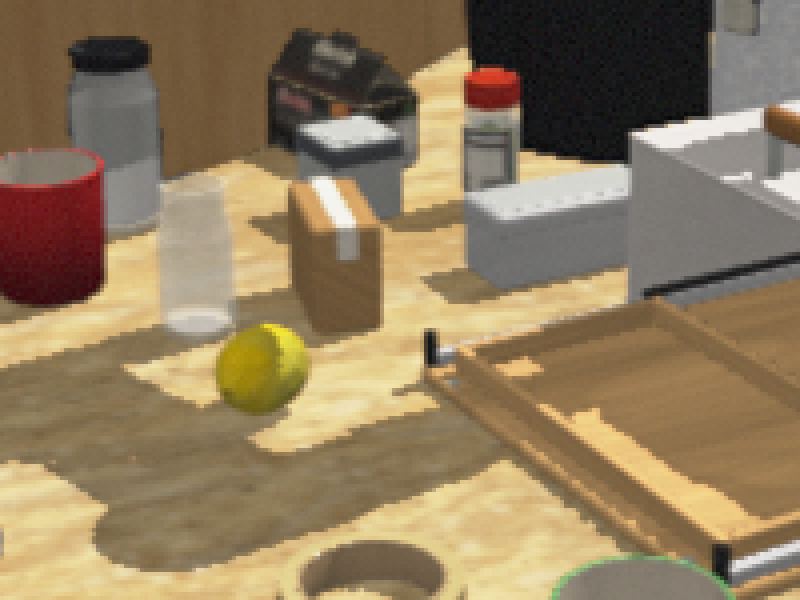

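View pics/wrist0.png

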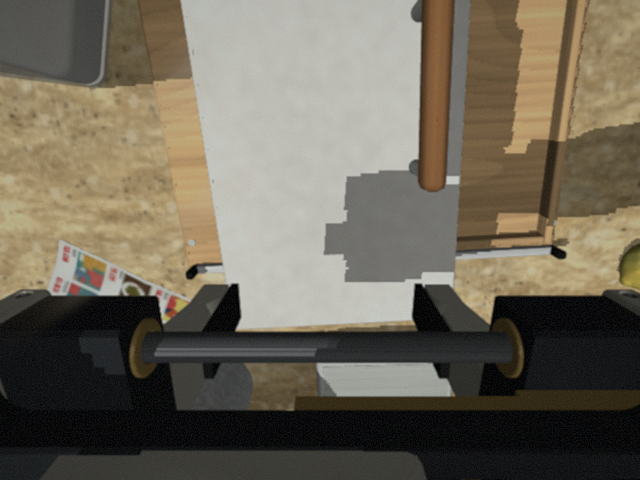

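The wrist view shows the roof's left edge at rows 320-328, its front edge at about column 460, and the handle's left end at (432,188). I'll compute the tray pose from these.

```bash
python3 - <<'E'
from h import *
np.set_printoptions(precision=4,suppress=True)
c=cam("wrist"); g=lambda u,v,z:at_z(c,(u,v),z)[:2]
print("roof corners rearleft",g(222,328,.147),"frontleft",g(452,322,.147),"rear far",g(181,0,.147),"front far",g(469,0,.147))
print("handle end",g(432,188,.190),"far",g(437,0,.190), "front edge pts",g(447,185,.193),g(453,0,.193))
print("front rim outer top",g(549,240,.03),g(587,0,.03))
for cn,pts in (("side",[(363,332),(289,287),(491,294)]),("scene",[(350,326),(292,281),(466,291)])):
    k=cam(cn); print(cn,[at_z(k,p,.01)[:2] for p in pts])
for n in("scene","side"):
    for nm in ("cover_handle","tray_floor","cover_roof"):
        pass
r=robot.trace("wrist","cover_handle")
for x in r[:1]:
    m=x["region"].astype(np.uint8); print(x["conf"],cv2.minAreaRect(cv2.findNonZero(m)))
E
```

```text
roof corners rearleft [0.7563 0.0661] frontleft [0.5763 0.0606] rear far [ 0.7604 -0.1553] front far [ 0.5903 -0.1554]
handle end [ 0.6149 -0.0511] far [ 0.621  -0.1422] front edge pts [ 0.6077 -0.0532] [ 0.6142 -0.1413]
front rim outer top [0.4347 0.0307] [ 0.4447 -0.1914]
side [array([ 0.4709, -0.2416]), array([0.4264, 0.0443]), array([ 0.8719, -0.2328])]
scene [array([ 0.4575, -0.2578]), array([0.4242, 0.0394]), array([ 0.8662, -0.2336])]
0.8 ((326.5, 164.0), (328.0, 287.0), 90.0)
```

send_rows:
  deltas:
    - {"z": 1, "fingers": -1}
    - {"z": 1, "fingers": -1}
    - {"x": -0.5, "y": -0.9, "rz": 0.2, "fingers": -1}
    - {"x": -0.5, "y": -0.9, "rz": 0.25, "fingers": -1}
    - {"x": -0.5, "y": -0.9, "fingers": -1}
    - {"x": -0.4, "y": -0.73, "fingers": -1}
    - {"fingers": -1}
    - {"fingers": -1}

```text
validation failed for argument at $.de...
```

```bash
python3 - <<'E'
from h import *
np.set_printoptions(precision=4,suppress=True)
c=cam("wrist","w1"); print(robot.get_obs()["position"])
for n,X in(("handle",(.618,-.103,.193)),("floor",(.523,-.109,.012))): print(n,proj(c,X))
for nm in ("cover_handle","tray_floor","cover_roof"):
    print(nm,[(np.round(x["uv"]),round(x["conf"],2)) for x in robot.tip_of("wrist",nm)])
E
```

```text
[ 0.675  -0.      0.1873]
handle [437.1397  87.3224]
floor [477.2627 101.878 ]
cover_handle [(array([438.,  88.]), 0.9)]
tray_floor [(array([478., 100.]), 0.56)]
cover_roof [(array([329., 100.]), 0.82)]
```

View pics/w1.png

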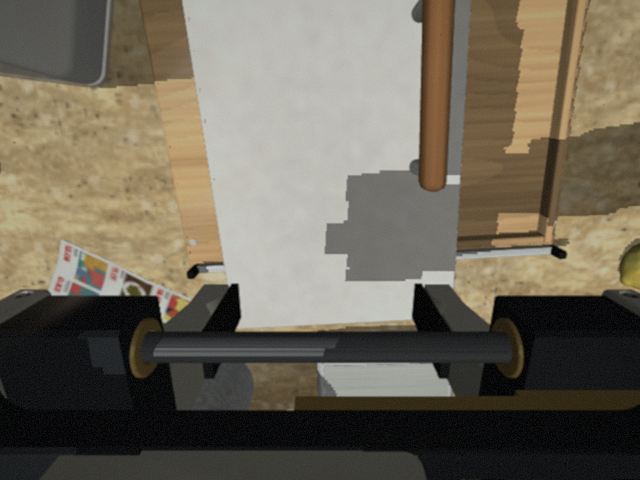

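The handle shows at (438,88) and the tray centre at (478,100), both matching my estimate. The move was refused, probably because every row needs all its keys.

send_rows:
  deltas:
    - {"x": 0, "y": 0, "z": 1, "rx": 0, "ry": 0, "rz": 0, "fingers": -1}
    - {"x": 0, "y": 0, "z": 1, "rx": 0, "ry": 0, "rz": 0, "fingers": -1}
    - {"x": -0.5, "y": -0.9, "z": 0, "rx": 0, "ry": 0, "rz": 0.2, "fingers": -1}
    - {"x": -0.5, "y": -0.9, "z": 0, "rx": 0, "ry": 0, "rz": 0.25, "fingers": -1}
    - {"x": -0.5, "y": -0.9, "z": 0, "rx": 0, "ry": 0, "rz": 0, "fingers": -1}
    - {"x": -0.4, "y": -0.73, "z": 0, "rx": 0, "ry": 0, "rz": 0, "fingers": -1}
    - {"x": 0, "y": 0, "z": -1, "rx": 0, "ry": 0, "rz": 0, "fingers": -1}
    - {"x": 0, "y": 0, "z": -1, "rx": 0, "ry": 0, "rz": 0, "fingers": -1}
    - {"x": 0, "y": 0, "z": -0.7, "rx": 0, "ry": 0, "rz": 0, "fingers": -1}
    - {"x": 0, "y": 0, "z": 0, "rx": 0, "ry": 0, "rz": 0, "fingers": 1}
    - {"x": 0, "y": 0, "z": 0, "rx": 0, "ry": 0, "rz": 0, "fingers": 1}
    - {"x": 0, "y": 0, "z": 0, "rx": 0, "ry": 0, "rz": 0, "fingers": 1}

```text
clock: 2.95
position: [0.6191, -0.1029, 0.1681]
tool_rot: [[0.063, -0.998, 0.002], [-0.998, -0.063, -0.0], [0.0, -0.002, -1.0]]
wrist_force: [0.6, -0.5, -0.0]
finger_gap: 0.0694
grasp_force: 0.0
```

send_rows:
  deltas:
    - {"x": 0, "y": 0, "z": 0, "rx": 0, "ry": 0, "rz": 0, "fingers": 1}
    - {"x": 0, "y": 0, "z": 0, "rx": 0, "ry": 0, "rz": 0, "fingers": 1}
    - {"x": 0, "y": 0, "z": 0, "rx": 0, "ry": 0, "rz": 0, "fingers": 1}
    - {"x": 0, "y": 0, "z": 0, "rx": 0, "ry": 0, "rz": 0, "fingers": 1}
    - {"x": 0, "y": 0, "z": 0, "rx": 0, "ry": 0, "rz": 0, "fingers": 1}
    - {"x": 0, "y": 0, "z": 0, "rx": 0, "ry": 0, "rz": 0, "fingers": 1}
    - {"x": 0, "y": 0, "z": 0, "rx": 0, "ry": 0, "rz": 0, "fingers": 1}
    - {"x": 0, "y": 0, "z": 0, "rx": 0, "ry": 0, "rz": 0, "fingers": 1}

```text
clock: 3.75
position: [0.6179, -0.1029, 0.1663]
tool_rot: [[0.063, -0.998, -0.0], [-0.998, -0.063, -0.0], [0.0, 0.0, -1.0]]
wrist_force: [0.2, -0.3, 0.2]
finger_gap: 0.0053
grasp_force: 0.0
```

send_rows:
  deltas:
    - {"x": 0.5, "y": 0.03, "z": 0, "rx": 0, "ry": 0, "rz": 0, "fingers": 1}
    - {"x": 0.5, "y": 0.03, "z": 0, "rx": 0, "ry": 0, "rz": 0, "fingers": 1}
    - {"x": 0.5, "y": 0.03, "z": 0, "rx": 0, "ry": 0, "rz": 0, "fingers": 1}
    - {"x": 0.4, "y": 0.03, "z": 0, "rx": 0, "ry": 0, "rz": 0, "fingers": 1}
    - {"x": 0.2, "y": 0.01, "z": 0, "rx": 0, "ry": 0, "rz": 0, "fingers": 1}
    - {"x": 0, "y": 0, "z": 0, "rx": 0, "ry": 0, "rz": 0, "fingers": 1}

```text
clock: 4.35
position: [0.6813, -0.099, 0.1658]
tool_rot: [[0.063, -0.998, -0.001], [-0.998, -0.063, -0.0], [0.0, 0.001, -1.0]]
wrist_force: [0.1, 0.9, -0.3]
finger_gap: 0.0004
grasp_force: 0.0
```

The fingers shut on nothing, so I'll look.

```bash
python3 - <<'E'
from h import *
np.set_printoptions(precision=4,suppress=True)
o=robot.get_obs(); P=o["position"]; Rt=o["tool_rot"]
im=[]
for n in("side","wrist"):
    c=cam(n); p=c["pixels"][:,:,::-1].copy()
    print(n,proj(c,P),proj(c,P-Rt[:,2]*.019))
    print([(np.round(x["uv"]),round(x["conf"],2)) for x in robot.tip_of(n,"cover_handle")],[(np.round(x["uv"]),round(x["conf"],2)) for x in robot.tip_of(n,"tray_floor")])
    im.append(p)
cv2.imwrite("pics/w2.png",np.hstack([cv2.resize(im[0][180:330,280:480],(400,300)),cv2.resize(im[1],(400,300))]))
E
```

```text
side [404.3435 232.7964] [404.892  225.6422]
[(array([386., 225.]), 0.74)] [(array([353., 299.]), 0.61)]
wrist [324.1887 269.6168] [323.9923 282.5783]
[(array([442., 281.]), 0.64)] [(array([478., 212.]), 0.62)]
```

View pics/w2.png

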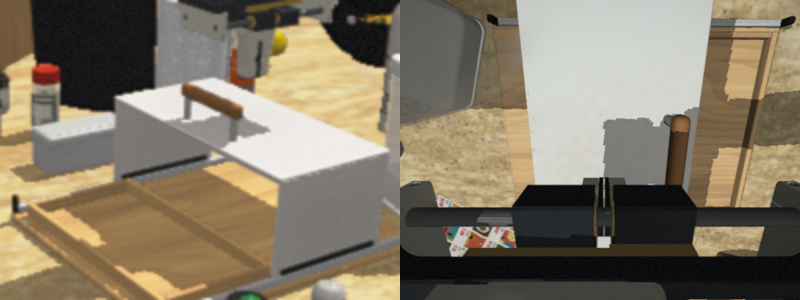

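```bash
python3 - <<'E'
from h import *
np.set_printoptions(precision=4,suppress=True)
C={n:cam(n,n+"3") for n in("side","wrist","scene")}
s,w,z=C["side"],C["wrist"],C["scene"]
print("wrist eye",ray(w,(320,240))[0], "R",np.array(w["R"]), robot.get_obs()["q"])
print("handle wrist@z",at_z(w,(442,281),.184),"side",at_z(s,(386,225),.184))
print("tri",tri(s,(386,225),w,(442,281)))
print("floor wrist",at_z(w,(478,212),.012),"side",at_z(s,(353,299),.012))
# base of robot check: project world points
for X in([0,0,0],[.681,-.099,.166],[.681,-.099,.32]): print(X,proj(s,X),proj(z,X))
E
python3 - <<'E'
import cv2,numpy as np
a=cv2.imread("pics/side3.png");b=cv2.imread("pics/scene3.png")
cv2.imwrite("pics/c3.png",np.hstack([cv2.resize(a[130:280,330:460],(400,460)),cv2.resize(b[130:280,310:440],(400,460))]))
E
```

```text
wrist eye [ 0.6855 -0.1813  0.3642] R [[-0.998  -0.0635 -0.0006]
 [-0.0606  0.9509  0.3035]
 [-0.0187  0.3029 -0.9528]] [  7.9107  22.4403   0.8025  -0.0009 -68.3422  -4.3095]
handle wrist@z [ 0.6147 -0.1037  0.184 ] side [ 0.6431 -0.0715  0.184 ]
tri (array([ 0.6182, -0.1076,  0.1971]), np.float64(0.004091104818535573))
floor wrist [ 0.5226 -0.1097  0.012 ] side [ 0.5365 -0.0963  0.012 ]
[0, 0, 0] [122.5647 336.7714] [152.7002 321.0519]
[0.681, -0.099, 0.166] [404.2723 232.7277] [392.1542 236.2912]
[0.681, -0.099, 0.32] [408.8512 172.4863] [396.1014 185.5363]
```

View pics/c3.png

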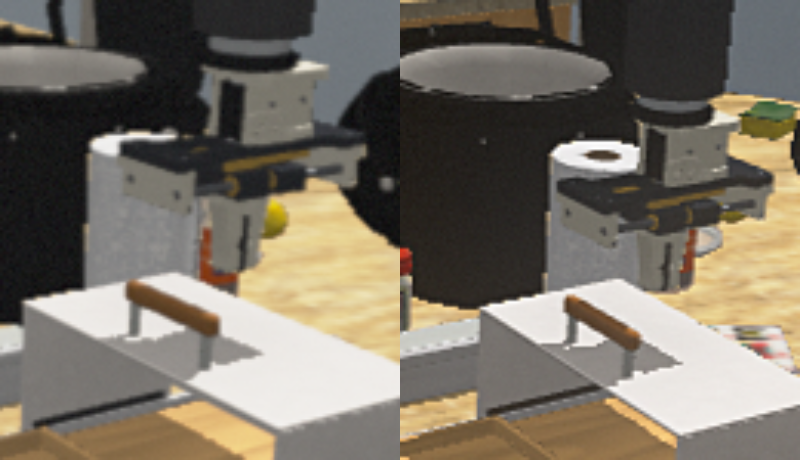

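The side view shows the fingertips at about (408,218) where the reported TCP projects to (404,233). The real tips therefore seem about 35 mm higher than reported, which would explain passing over the bar. I'll probe the roof (known height 147 mm) gently.

send_rows:
  deltas:
    - {"x": 0, "y": 0, "z": -0.2, "rx": 0, "ry": 0, "rz": 0, "fingers": 1}
    - {"x": 0, "y": 0, "z": -0.2, "rx": 0, "ry": 0, "rz": 0, "fingers": 1}
    - {"x": 0, "y": 0, "z": -0.1, "rx": 0, "ry": 0, "rz": 0, "fingers": 1}
    - {"x": 0, "y": 0, "z": 0, "rx": 0, "ry": 0, "rz": 0, "fingers": 1}

```text
clock: 5.2
position: [0.6805, -0.099, 0.1503]
tool_rot: [[0.063, -0.998, -0.002], [-0.998, -0.063, -0.0], [-0.0, 0.002, -1.0]]
wrist_force: [-1.1, 0.3, 0.7]
finger_gap: 0.0004
grasp_force: 0.0
```

send_rows:
  deltas:
    - {"x": 0, "y": 0, "z": -0.1, "rx": 0, "ry": 0, "rz": 0, "fingers": 1}
    - {"x": 0, "y": 0, "z": -0.1, "rx": 0, "ry": 0, "rz": 0, "fingers": 1}
    - {"x": 0, "y": 0, "z": 0, "rx": 0, "ry": 0, "rz": 0, "fingers": 1}

```text
clock: 5.5
position: [0.6807, -0.099, 0.1448]
tool_rot: [[0.063, -0.998, -0.001], [-0.998, -0.063, 0.0], [-0.0, 0.001, -1.0]]
wrist_force: [-0.8, -0.4, -0.1]
finger_gap: 0.0003
grasp_force: 0.0
```

send_rows:
  deltas:
    - {"x": 0, "y": 0, "z": -0.1, "rx": 0, "ry": 0, "rz": 0, "fingers": 1}
    - {"x": 0, "y": 0, "z": -0.1, "rx": 0, "ry": 0, "rz": 0, "fingers": 1}
    - {"x": 0, "y": 0, "z": -0.1, "rx": 0, "ry": 0, "rz": 0, "fingers": 1}
    - {"x": 0, "y": 0, "z": -0.1, "rx": 0, "ry": 0, "rz": 0, "fingers": 1}
    - {"x": 0, "y": 0, "z": 0, "rx": 0, "ry": 0, "rz": 0, "fingers": 1}

```text
clock: 6.0
position: [0.6806, -0.099, 0.1327]
tool_rot: [[0.063, -0.998, -0.001], [-0.998, -0.063, 0.0], [-0.0, 0.001, -1.0]]
wrist_force: [0.1, 0.3, 0.0]
finger_gap: 0.0003
grasp_force: 0.0
```

```bash
python3 - <<'E'
from h import *
np.set_printoptions(precision=4,suppress=True)
o=robot.get_obs(); print(o["position"],o["wrist_force"],o["q"])
s=cam("side","side4");w=cam("wrist","wrist4")
print(proj(s,o["position"]),proj(w,o["position"]))
a=cv2.imread("pics/side4.png");b=cv2.imread("pics/wrist4.png")
cv2.imwrite("pics/c4.png",np.hstack([cv2.resize(a[130:280,330:460],(400,460)),cv2.resize(b[200:430,220:420],(400,460))]))
E
```

```text
[ 0.6806 -0.099   0.1327] [0.1335 0.2526 0.0117] [  7.9128  23.7641  -1.717   -0.0097 -64.5744  -4.3115]
[403.2077 245.1196] [325.7582 269.8101]
```

View pics/c4.png

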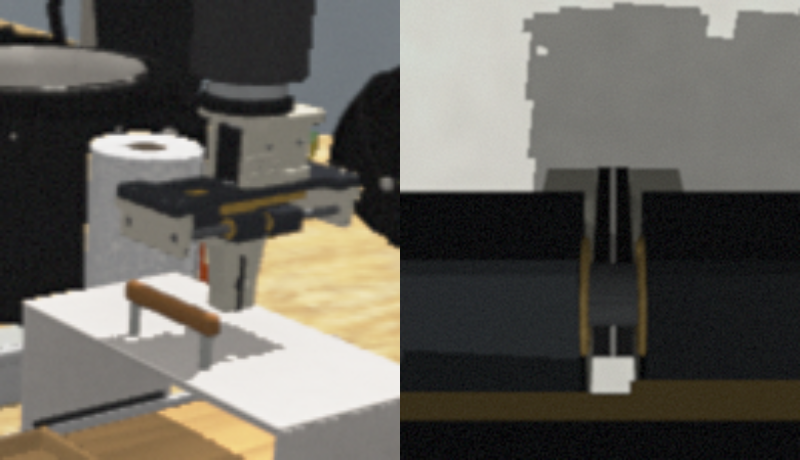

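The fingertips are still visibly above the roof (side row 230 versus 245 predicted), so I'll keep probing.

send_rows:
  deltas:
    - {"x": 0, "y": 0, "z": -0.1, "rx": 0, "ry": 0, "rz": 0, "fingers": 1}
    - {"x": 0, "y": 0, "z": -0.1, "rx": 0, "ry": 0, "rz": 0, "fingers": 1}
    - {"x": 0, "y": 0, "z": 0, "rx": 0, "ry": 0, "rz": 0, "fingers": 1}

```text
clock: 6.4
position: [0.6806, -0.099, 0.1267]
tool_rot: [[0.063, -0.998, -0.001], [-0.998, -0.063, 0.0], [-0.0, 0.001, -1.0]]
wrist_force: [-0.7, 0.3, -0.1]
finger_gap: 0.0006
grasp_force: 0.0
```

send_rows:
  deltas:
    - {"x": 0, "y": 0, "z": -0.1, "rx": 0, "ry": 0, "rz": 0, "fingers": 1}
    - {"x": 0, "y": 0, "z": -0.1, "rx": 0, "ry": 0, "rz": 0, "fingers": 1}
    - {"x": 0, "y": 0, "z": 0, "rx": 0, "ry": 0, "rz": 0, "fingers": 1}

```text
clock: 6.7
position: [0.6806, -0.099, 0.1207]
tool_rot: [[0.063, -0.998, -0.001], [-0.998, -0.063, 0.0], [-0.0, 0.001, -1.0]]
wrist_force: [0.8, -0.1, -0.4]
finger_gap: 0.0003
grasp_force: 0.0
```

send_rows:
  deltas:
    - {"x": 0, "y": 0, "z": -0.1, "rx": 0, "ry": 0, "rz": 0, "fingers": 1}
    - {"x": 0, "y": 0, "z": 0, "rx": 0, "ry": 0, "rz": 0, "fingers": 1}

```text
clock: 6.9
position: [0.6807, -0.099, 0.1179]
tool_rot: [[0.063, -0.998, -0.001], [-0.998, -0.063, 0.0], [-0.0, 0.001, -1.0]]
wrist_force: [-0.4, -0.8, -0.6]
finger_gap: 0.0006
grasp_force: 0.0
```

send_rows:
  deltas:
    - {"x": 0, "y": 0, "z": -0.1, "rx": 0, "ry": 0, "rz": 0, "fingers": 1}
    - {"x": 0, "y": 0, "z": 0, "rx": 0, "ry": 0, "rz": 0, "fingers": 1}

```text
clock: 7.1
position: [0.6808, -0.099, 0.1149]
tool_rot: [[0.063, -0.998, -0.001], [-0.998, -0.063, 0.0], [-0.0, 0.001, -1.0]]
wrist_force: [0.1, 0.3, -1.3]
finger_gap: 0.0006
grasp_force: 0.0
```

send_rows:
  deltas:
    - {"x": 0, "y": 0, "z": -0.1, "rx": 0, "ry": 0, "rz": 0, "fingers": 1}
    - {"x": 0, "y": 0, "z": 0, "rx": 0, "ry": 0, "rz": 0, "fingers": 1}

```text
clock: 7.3
position: [0.6807, -0.099, 0.1119]
tool_rot: [[0.063, -0.998, -0.001], [-0.998, -0.063, 0.0], [-0.0, 0.001, -1.0]]
wrist_force: [-0.0, 0.1, -0.3]
finger_gap: 0.0006
grasp_force: 0.0
```

send_rows:
  deltas:
    - {"x": 0, "y": 0, "z": -0.1, "rx": 0, "ry": 0, "rz": 0, "fingers": 1}
    - {"x": 0, "y": 0, "z": 0, "rx": 0, "ry": 0, "rz": 0, "fingers": 1}

```text
clock: 7.5
position: [0.6807, -0.099, 0.1089]
tool_rot: [[0.063, -0.998, -0.001], [-0.998, -0.063, 0.0], [-0.0, 0.001, -1.0]]
wrist_force: [-0.1, -0.1, 0.7]
finger_gap: 0.001
grasp_force: 0.0
```

send_rows:
  deltas:
    - {"x": 0, "y": 0, "z": -0.1, "rx": 0, "ry": 0, "rz": 0, "fingers": 1}
    - {"x": 0, "y": 0, "z": 0, "rx": 0, "ry": 0, "rz": 0, "fingers": 1}

```text
clock: 7.7
position: [0.6823, -0.099, 0.1082]
tool_rot: [[0.064, -0.998, 0.003], [-0.998, -0.064, -0.0], [0.001, -0.003, -1.0]]
wrist_force: [0.6, 0.3, 7.6]
finger_gap: 0.0005
grasp_force: 3.6
```

```bash
python3 - <<'E'
from h import *
np.set_printoptions(precision=4,suppress=True)
o=robot.get_obs(); print(o["position"],o["wrist_force"],o["joint_efforts"])
s=cam("side","side5");w=cam("wrist","wrist5")
print(proj(s,o["position"]),proj(w,o["position"]))
for n in("side","wrist"): print([(np.round(x["uv"]),round(x["conf"],2)) for x in robot.tip_of(n,"cover_handle")])
E
```

```text
[ 0.6823 -0.099   0.1082] [0.5506 0.2548 7.6496] [ -0.5059 -57.3593  24.8656   5.7308   0.1958   0.0046]
[403.0673 253.9695] [325.4554 269.9394]
[(array([384., 230.]), 0.85), (array([300., 231.]), 0.47)]
[(array([488., 335.]), 0.91)]
```

Contact came at reported z = 0.108 on the 0.147 roof, so the true fingertips are 38.5 mm above the reported TCP. From here on I'll use tip z = reported + 0.0385.

send_rows:
  deltas:
    - {"x": 0, "y": 0, "z": 1, "rx": 0, "ry": 0, "rz": 0, "fingers": 1}
    - {"x": 0, "y": 0, "z": 1, "rx": 0, "ry": 0, "rz": 0, "fingers": 0.2}
    - {"x": 0, "y": 0, "z": 0.4, "rx": 0, "ry": 0, "rz": 0, "fingers": 0.2}
    - {"x": -1, "y": -0.06, "z": 0, "rx": 0, "ry": 0, "rz": 0, "fingers": 0.2}
    - {"x": -1, "y": -0.06, "z": 0, "rx": 0, "ry": 0, "rz": 0, "fingers": 0.2}
    - {"x": -0.15, "y": 0, "z": 0, "rx": 0, "ry": 0, "rz": 0, "fingers": 0.2}
    - {"x": 0, "y": 0, "z": 0, "rx": 0, "ry": 0, "rz": 0, "fingers": 0.2}
    - {"x": 0, "y": 0, "z": 0, "rx": 0, "ry": 0, "rz": 0, "fingers": 0.2}
    - {"x": 0, "y": 0, "z": 0, "rx": 0, "ry": 0, "rz": 0, "fingers": 0.2}

```text
clock: 8.8
position: [0.6172, -0.1025, 0.178]
tool_rot: [[0.063, -0.998, -0.0], [-0.998, -0.063, -0.0], [0.0, 0.0, -1.0]]
wrist_force: [0.6, -0.4, -0.7]
finger_gap: 0.035
grasp_force: 0.0
```

send_rows:
  deltas:
    - {"x": 0, "y": 0, "z": -0.6, "rx": 0, "ry": 0, "rz": 0, "fingers": 0.2}
    - {"x": 0, "y": 0, "z": -0.6, "rx": 0, "ry": 0, "rz": 0, "fingers": 0.2}
    - {"x": 0, "y": 0, "z": -0.4, "rx": 0, "ry": 0, "rz": 0, "fingers": 0.2}
    - {"x": 0, "y": 0, "z": 0, "rx": 0, "ry": 0, "rz": 0, "fingers": 1}
    - {"x": 0, "y": 0, "z": 0, "rx": 0, "ry": 0, "rz": 0, "fingers": 1}
    - {"x": 0, "y": 0, "z": 0, "rx": 0, "ry": 0, "rz": 0, "fingers": 1}
    - {"x": 0, "y": 0, "z": 0, "rx": 0, "ry": 0, "rz": 0, "fingers": 1}
    - {"x": 0, "y": 0, "z": 0, "rx": 0, "ry": 0, "rz": 0, "fingers": 1}

```text
clock: 9.6
position: [0.6174, -0.1026, 0.1313]
tool_rot: [[0.063, -0.998, 0.002], [-0.998, -0.063, 0.0], [0.0, -0.002, -1.0]]
wrist_force: [0.5, -0.1, 1.1]
finger_gap: 0.0136
grasp_force: 30.0
```

send_rows:
  deltas:
    - {"x": 0.3, "y": 0.02, "z": 0, "rx": 0, "ry": 0, "rz": 0, "fingers": 1}
    - {"x": 0.5, "y": 0.03, "z": 0, "rx": 0, "ry": 0, "rz": 0, "fingers": 1}
    - {"x": 0.5, "y": 0.03, "z": 0, "rx": 0, "ry": 0, "rz": 0, "fingers": 1}
    - {"x": 0.5, "y": 0.03, "z": 0, "rx": 0, "ry": 0, "rz": 0, "fingers": 1}
    - {"x": 0.2, "y": 0.01, "z": 0, "rx": 0, "ry": 0, "rz": 0, "fingers": 1}
    - {"x": 0, "y": 0, "z": 0, "rx": 0, "ry": 0, "rz": 0, "fingers": 1}

```text
clock: 10.2
position: [0.6789, -0.0991, 0.1313]
tool_rot: [[0.063, -0.998, 0.003], [-0.998, -0.063, -0.0], [0.001, -0.003, -1.0]]
wrist_force: [3.7, -0.8, 2.1]
finger_gap: 0.0137
grasp_force: 30.0
```

send_rows:
  deltas:
    - {"x": 0.2, "y": 0.01, "z": 0, "rx": 0, "ry": 0, "rz": 0, "fingers": 1}
    - {"x": 0.1, "y": 0.01, "z": 0, "rx": 0, "ry": 0, "rz": 0, "fingers": 1}
    - {"x": 0, "y": 0, "z": 0, "rx": 0, "ry": 0, "rz": 0, "fingers": 1}

```text
clock: 10.5
position: [0.6864, -0.0986, 0.1313]
tool_rot: [[0.063, -0.998, 0.001], [-0.998, -0.063, -0.001], [0.001, -0.001, -1.0]]
wrist_force: [-1.0, -0.6, 6.1]
finger_gap: 0.014
grasp_force: 30.0
```

send_rows:
  deltas:
    - {"x": 0.1, "y": 0.01, "z": 0, "rx": 0, "ry": 0, "rz": 0, "fingers": 1}
    - {"x": 0, "y": 0, "z": 0, "rx": 0, "ry": 0, "rz": 0, "fingers": 1}

```text
clock: 10.7
position: [0.6866, -0.0986, 0.1313]
tool_rot: [[0.063, -0.998, -0.004], [-0.998, -0.063, -0.001], [0.001, 0.004, -1.0]]
wrist_force: [-9.7, -0.2, 10.7]
finger_gap: 0.0135
grasp_force: 30.0
```

The cover is at the rear stop (handle x≈0.687). I'll release, rise and go look at the left-hand pieces.

send_rows:
  deltas:
    - {"x": -0.1, "y": 0, "z": 0, "rx": 0, "ry": 0, "rz": 0, "fingers": 0.1}
    - {"x": 0, "y": 0, "z": 0, "rx": 0, "ry": 0, "rz": 0, "fingers": 0.1}
    - {"x": 0, "y": 0, "z": 0, "rx": 0, "ry": 0, "rz": 0, "fingers": 0.1}
    - {"x": 0, "y": 0, "z": 0, "rx": 0, "ry": 0, "rz": 0, "fingers": 0.1}
    - {"x": 0, "y": 0, "z": 0.6, "rx": 0, "ry": 0, "rz": 0, "fingers": -1}
    - {"x": 0, "y": 0, "z": 1, "rx": 0, "ry": 0, "rz": 0, "fingers": -1}
    - {"x": 0, "y": 0, "z": 1, "rx": 0, "ry": 0, "rz": 0, "fingers": -1}
    - {"x": -0.2, "y": 0.3, "z": 1, "rx": 0, "ry": 0, "rz": 0, "fingers": -1}
    - {"x": -0.3, "y": 0.9, "z": 0.3, "rx": 0, "ry": 0, "rz": 0, "fingers": -1}
    - {"x": -0.3, "y": 1, "z": 0, "rx": 0, "ry": 0, "rz": 0, "fingers": -1}
    - {"x": -0.3, "y": 1, "z": 0, "rx": 0, "ry": 0, "rz": 0, "fingers": -1}
    - {"x": -0.3, "y": 1, "z": 0, "rx": 0, "ry": 0, "rz": 0, "fingers": -1}

```text
clock: 11.9
position: [0.6431, 0.029, 0.2474]
tool_rot: [[0.063, -0.998, 0.0], [-0.998, -0.063, 0.0], [-0.0, -0.0, -1.0]]
wrist_force: [0.4, -0.3, 0.5]
finger_gap: 0.0871
grasp_force: 0.0
```

send_rows:
  deltas:
    - {"x": -0.3, "y": 1, "z": 0, "rx": 0, "ry": 0, "rz": 0, "fingers": -1}
    - {"x": -0.3, "y": 1, "z": 0, "rx": 0, "ry": 0, "rz": 0, "fingers": -1}
    - {"x": -0.3, "y": 1, "z": 0, "rx": 0, "ry": 0, "rz": 0, "fingers": -1}
    - {"x": -0.3, "y": 1, "z": 0, "rx": 0, "ry": 0, "rz": 0, "fingers": -1}
    - {"x": -0.3, "y": 1, "z": 0, "rx": 0, "ry": 0, "rz": 0, "fingers": -1}
    - {"x": -0.3, "y": 1, "z": 0, "rx": 0, "ry": 0, "rz": 0, "fingers": -1}
    - {"x": -0.3, "y": 1, "z": 0, "rx": 0, "ry": 0, "rz": 0, "fingers": -1}
    - {"x": -0.3, "y": 1, "z": 0, "rx": 0, "ry": 0, "rz": 0, "fingers": -1}
    - {"x": 0, "y": 0.8, "z": 0, "rx": 0, "ry": 0, "rz": 0, "fingers": -1}
    - {"x": 0, "y": 0.8, "z": 0, "rx": 0, "ry": 0, "rz": 0, "fingers": -1}
    - {"x": 0, "y": 0, "z": 0, "rx": 0, "ry": 0, "rz": 0, "fingers": -1}

```text
clock: 13.0
position: [0.5717, 0.3187, 0.2464]
tool_rot: [[0.065, -0.998, -0.001], [-0.998, -0.065, -0.0], [0.0, 0.001, -1.0]]
wrist_force: [0.2, -0.0, 0.2]
finger_gap: 0.0874
grasp_force: 0.0
```

```bash
cat >> h.py <<'E'
def look(nm,cn="wrist",z=.05):
    c=cam(cn); 
    for n in nm:
        for x in robot.tip_of(cn,n)[:2]: print(n,"tip",np.round(x["uv"]),round(x["conf"],2),at_z(c,x["uv"],z[n] if isinstance(z,dict) else z).round(3))
    return c
Z=dict(long_tin_mid=.03,tea_caddy_mid=.035,carton_mid=.04,spice_jar_mid=.054,slim_jar_mid=.0525,shaker_mid=.045,tray_floor=.012,cover_handle=.184)
E
python3 - <<'E'
from h import *
np.set_printoptions(precision=4,suppress=True)
print(robot.get_obs()["position"])
c=look(["long_tin_mid","tea_caddy_mid","carton_mid","spice_jar_mid","slim_jar_mid"],z=Z)
cv2.imwrite("pics/w6.png",c["pixels"][:,:,::-1])
E
```

```text
[0.5717 0.3187 0.2464]
long_tin_mid tip [302.  85.] 0.8 [0.605 0.192 0.03 ]
carton_mid tip [478.  95.] 0.82 [0.415 0.19  0.04 ]
spice_jar_mid tip [293. 209.] 0.62 [0.609 0.326 0.054]
```

View pics/w6.png

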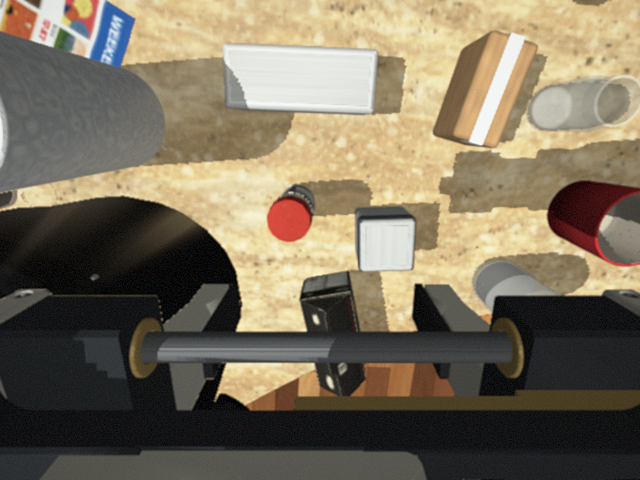

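The picture shows the tin (302,80), red-cap jar (290,217), caddy (385,240) and carton (486,90), with the tea box at (335,335). I'll fit box and cylinder models to the network masks.

```bash
cat >> h.py <<'E'
from scipy.optimize import minimize
DIM=dict(long_tin_mid=(.06,.155,.06),tea_caddy_mid=(.064,.064,.07),carton_mid=(.05,.1,.08),spice_jar_mid=(.0225,.108),slim_jar_mid=(.02,.105),shaker_mid=(.022,.09))
def pts(d,p,z0):
    if len(d)==3:
        b=np.array([[i*d[0]/2,j*d[1]/2] for i in(-1,1) for j in(-1,1)])
    else:
        a=np.linspace(0,6.283,25)[:-1]; b=d[0]*np.c_[np.cos(a),np.sin(a)]
    c,s=np.cos(p[2]),np.sin(p[2]); b=b@np.array([[c,s],[-s,c]])+p[:2]
    return [(*q,h) for h in(z0,z0+d[-1]) for q in b]
def fit(n,cn="wrist",z0=0,c=None,mask=None):
    if c is None: c=cam(cn)
    if mask is None:
        r=robot.trace(cn,n)
        if not r: print(n,"none"); return None
        conf=r[0]["conf"]; mask=r[0]["region"].astype(np.uint8)
    else: conf=-1
    k,l,st,ce=cv2.connectedComponentsWithStats(mask); mask=(l==1+np.argmax(st[1:,4])).astype(np.uint8)
    vv,uu=np.nonzero(mask); p0=at_z(c,(uu.mean(),vv.mean()),z0+DIM[n][-1]/2)[:2]
    def cost(p):
        h=cv2.convexHull(np.array([proj(c,X) for X in pts(DIM[n],p,z0)],np.float32)*16).astype(np.int32)
        m=cv2.fillConvexPoly(np.zeros((480,640),np.uint8),h,1,shift=4)
        return -(m&mask).sum()/max(1,(m|mask).sum())
    best=None
    for yaw in (np.arange(0,np.pi,np.pi/6) if len(DIM[n])==3 else [0]):
        sx=np.array([[0,0,0],[.015,0,0],[0,.015,0],[0,0,.3]])+[*p0,yaw]
        r=minimize(cost,[*p0,yaw],method="Nelder-Mead",options=dict(initial_simplex=sx,xatol=2e-4,fatol=1e-4,maxiter=200))
        if best is None or r.fun<best.fun: best=r
    print(n,"conf",round(conf,2),"xy",best.x[:2].round(4),"yaw",round(np.degrees(best.x[2])%180,1),"IoU",round(-best.fun,3),"px",len(uu))
    return best.x
E
python3 - <<'E'
from h import *
for n in ["long_tin_mid","tea_caddy_mid","carton_mid","spice_jar_mid"]: fit(n)
E
```

```text
long_tin_mid conf 0.85 xy [0.7469 0.2044] yaw 177.3 IoU -0.0 px 9888
tea_caddy_mid conf 0.74 xy [0.5641 0.4533] yaw 34.9 IoU -0.0 px 3745
carton_mid conf 0.64 xy [0.4225 0.0842] yaw 91.9 IoU -0.0 px 7597
spice_jar_mid conf 0.79 xy [0.6814 0.3625] yaw 114.2 IoU -0.0 px 2028h.py:46: RuntimeWarning: overflow encountered in scalar negative
  return -(m&mask).sum()/max(1,(m|mask).sum())
```

```bash
sed -i 's|return -(m&mask).sum()/max|return -float((m\&mask).sum())/max|' h.py; python3 - <<'E'
from h import *
for n in ["long_tin_mid","tea_caddy_mid","carton_mid","spice_jar_mid"]: fit(n)
E
```

```text
long_tin_mid conf 0.72 xy [0.6061 0.1891] yaw 91.2 IoU 0.974 px 10005
tea_caddy_mid conf 0.75 xy [0.4991 0.3582] yaw 8.1 IoU 0.936 px 3733
carton_mid conf 0.7 xy [0.4163 0.1909] yaw 168.8 IoU 0.925 px 7747
spice_jar_mid conf 0.86 xy [0.6081 0.3257] yaw 22.6 IoU 0.924 px 2037
```

send_rows:
  deltas:
    - {"x": 0.1, "y": -0.4, "z": 0, "rx": 0, "ry": 0, "rz": 1, "fingers": -1}
    - {"x": 0.1, "y": -0.4, "z": 0, "rx": 0, "ry": 0, "rz": 1, "fingers": -1}
    - {"x": 0.1, "y": -0.4, "z": 0, "rx": 0, "ry": 0, "rz": 1, "fingers": -1}
    - {"x": 0.1, "y": -0.4, "z": 0, "rx": 0, "ry": 0, "rz": 1, "fingers": -1}
    - {"x": 0.1, "y": -0.4, "z": 0, "rx": 0, "ry": 0, "rz": 1, "fingers": -1}
    - {"x": 0.1, "y": -0.4, "z": 0, "rx": 0, "ry": 0, "rz": 1, "fingers": -1}
    - {"x": 0.1, "y": -0.4, "z": 0, "rx": 0, "ry": 0, "rz": 1, "fingers": -1}
    - {"x": 0.1, "y": -0.4, "z": -0.5, "rx": 0, "ry": 0, "rz": 1, "fingers": -1}
    - {"x": 0.1, "y": -0.4, "z": -1, "rx": 0, "ry": 0, "rz": 1, "fingers": -1}
    - {"x": 0.1, "y": -0.4, "z": -1, "rx": 0, "ry": 0, "rz": 1, "fingers": -1}
    - {"x": 0.15, "y": -0.33, "z": -1, "rx": 0, "ry": 0, "rz": 0.94, "fingers": -1}
    - {"x": 0, "y": 0, "z": -1, "rx": 0, "ry": 0, "rz": 0, "fingers": -1}

```text
clock: 15.3
position: [0.6063, 0.1849, 0.1114]
tool_rot: [[1.0, 0.023, 0.0], [0.023, -1.0, 0.0], [0.0, -0.0, -1.0]]
wrist_force: [-0.1, -0.1, 0.3]
finger_gap: 0.0878
grasp_force: 0.0
```

send_rows:
  deltas:
    - {"x": 0, "y": 0, "z": -1, "rx": 0, "ry": 0, "rz": 0, "fingers": -1}
    - {"x": 0, "y": 0, "z": -0.5, "rx": 0, "ry": 0, "rz": 0, "fingers": -1}
    - {"x": 0, "y": 0, "z": 0, "rx": 0, "ry": 0, "rz": 0, "fingers": -1}

```text
clock: 15.6
position: [0.6044, 0.185, 0.0647]
tool_rot: [[1.0, 0.019, -0.004], [0.019, -1.0, -0.002], [-0.004, 0.002, -1.0]]
wrist_force: [-0.6, 0.3, 0.2]
finger_gap: 0.0875
grasp_force: 0.0
```

```bash
python3 - <<'E'
from h import *
o=robot.get_obs(); print(o["position"],o["q"])
for cn in ("side","scene","wrist"): fit("long_tin_mid",cn)
E
```

```text
[0.60435531 0.18501745 0.06467658] [ 3.46696088e+01  2.24338331e+01 -1.36238583e+01 -3.10283289e-02
 -5.42182486e+01  5.64442684e+01]
long_tin_mid conf 0.9 xy [0.5957 0.1431] yaw 103.0 IoU 0.929 px 1368
long_tin_mid conf 0.73 xy [0.595  0.1415] yaw 103.9 IoU 0.906 px 1082
long_tin_mid conf 0.56 xy [0.5912 0.1397] yaw 98.2 IoU 0.692 px 15008
```

send_rows:
  deltas:
    - {"x": 0, "y": 0, "z": 1, "rx": 0, "ry": 0, "rz": 0, "fingers": -1}
    - {"x": -1, "y": 0, "z": 1, "rx": 0, "ry": 0, "rz": 0, "fingers": -1}
    - {"x": -1, "y": -0.5, "z": 1, "rx": 0, "ry": 0, "rz": 0, "fingers": -1}
    - {"x": -0.5, "y": -0.5, "z": 1, "rx": 0, "ry": 0, "rz": 0, "fingers": -1}
    - {"x": 0, "y": -0.5, "z": 1, "rx": 0, "ry": 0, "rz": 0, "fingers": -1}
    - {"x": 0, "y": 0, "z": 0, "rx": 0, "ry": 0, "rz": 0, "fingers": -1}
    - {"x": 0, "y": 0, "z": 0, "rx": 0, "ry": 0, "rz": 0, "fingers": -1}

```text
clock: 16.6
position: [0.5314, 0.1412, 0.2191]
tool_rot: [[1.0, 0.019, 0.003], [0.019, -1.0, 0.002], [0.003, -0.002, -1.0]]
wrist_force: [-0.1, 0.3, -1.5]
finger_gap: 0.0877
grasp_force: 0.0
```

```bash
python3 - <<'E'
from h import *
o=robot.get_obs(); print(o["position"])
c=cam("wrist"); print(proj(c,(.595,.142,.03)),proj(c,(.606,.189,.03)))
fit("long_tin_mid",c=c); fit("carton_mid")
print([ (x["uv"],x["conf"]) for x in robot.tip_of("wrist","long_tin_mid")])
E
```

```text
[0.53140137 0.14115377 0.21907969]
[326.95357722 148.2389891 ] [283.31813484 136.73723554]
long_tin_mid conf 0.92 xy [0.5909 0.1391] yaw 97.2 IoU 0.977 px 9668
carton_mid conf 0.79 xy [0.4212 0.1865] yaw 1.2 IoU 0.815 px 5066
[([329.8, 150.0], 0.61)]
```

The tin was knocked and is now at (0.591, 0.139), yaw 97°. Going for it.

send_rows:
  deltas:
    - {"x": 1, "y": 0, "z": -1, "rx": 0, "ry": 0, "rz": 0.76, "fingers": -1}
    - {"x": 1, "y": -0.07, "z": -1, "rx": 0, "ry": 0, "rz": 0, "fingers": -1}
    - {"x": 0, "y": 0, "z": -1, "rx": 0, "ry": 0, "rz": 0, "fingers": -1}
    - {"x": 0, "y": 0, "z": -1, "rx": 0, "ry": 0, "rz": 0, "fingers": -1}
    - {"x": 0, "y": 0, "z": -1, "rx": 0, "ry": 0, "rz": 0, "fingers": -1}
    - {"x": 0, "y": 0, "z": -1, "rx": 0, "ry": 0, "rz": 0, "fingers": -1}
    - {"x": 0, "y": 0, "z": 0, "rx": 0, "ry": 0, "rz": 0, "fingers": -1}

```text
clock: 17.55
position: [0.5876, 0.1374, 0.0323]
tool_rot: [[0.992, 0.125, -0.008], [0.125, -0.992, -0.004], [-0.009, 0.003, -1.0]]
wrist_force: [-0.9, -0.4, -0.9]
finger_gap: 0.0873
grasp_force: 0.0
```

send_rows:
  deltas:
    - {"x": 0, "y": 0, "z": -0.6, "rx": 0, "ry": 0, "rz": 0, "fingers": -1}
    - {"x": 0, "y": 0, "z": -0.6, "rx": 0, "ry": 0, "rz": 0, "fingers": -1}
    - {"x": 0, "y": 0, "z": -0.5, "rx": 0, "ry": 0, "rz": 0, "fingers": -1}
    - {"x": 0, "y": 0, "z": 0, "rx": 0, "ry": 0, "rz": 0, "fingers": 1}
    - {"x": 0, "y": 0, "z": 0, "rx": 0, "ry": 0, "rz": 0, "fingers": 1}
    - {"x": 0, "y": 0, "z": 0, "rx": 0, "ry": 0, "rz": 0, "fingers": 1}
    - {"x": 0, "y": 0, "z": 0, "rx": 0, "ry": 0, "rz": 0, "fingers": 1}
    - {"x": 0, "y": 0, "z": 0, "rx": 0, "ry": 0, "rz": 0, "fingers": 1}

```text
clock: 18.35
position: [0.5917, 0.1393, -0.0124]
tool_rot: [[0.992, 0.126, 0.002], [0.126, -0.992, 0.001], [0.002, -0.001, -1.0]]
wrist_force: [-1.4, 0.4, 5.1]
finger_gap: 0.0597
grasp_force: 30.0
```

send_rows:
  deltas:
    - {"x": 0, "y": 0, "z": 0.6, "rx": 0, "ry": 0, "rz": 0, "fingers": 1}
    - {"x": 0, "y": 0, "z": 1, "rx": 0, "ry": 0, "rz": 0, "fingers": 1}
    - {"x": -0.4, "y": 0, "z": 1, "rx": 0, "ry": 0, "rz": 0, "fingers": 1}
    - {"x": -0.6, "y": -0.3, "z": 0.8, "rx": 0, "ry": 0, "rz": -0.7, "fingers": 1}
    - {"x": -0.6, "y": -0.9, "z": 0, "rx": 0, "ry": 0, "rz": -1, "fingers": 1}
    - {"x": -0.6, "y": -0.9, "z": 0, "rx": 0, "ry": 0, "rz": -1, "fingers": 1}
    - {"x": -0.6, "y": -0.9, "z": 0, "rx": 0, "ry": 0, "rz": -1, "fingers": 1}
    - {"x": -0.73, "y": -0.9, "z": 0, "rx": 0, "ry": 0, "rz": -1, "fingers": 1}
    - {"x": 0, "y": -0.9, "z": 0, "rx": 0, "ry": 0, "rz": -1, "fingers": 1}
    - {"x": 0, "y": -0.9, "z": 0, "rx": 0, "ry": 0, "rz": -1, "fingers": 1}
    - {"x": 0, "y": -0.9, "z": 0, "rx": 0, "ry": 0, "rz": -1, "fingers": 1}
    - {"x": 0, "y": -0.9, "z": 0, "rx": 0, "ry": 0, "rz": -1, "fingers": 1}

```text
clock: 19.55
position: [0.4846, -0.0871, 0.0886]
tool_rot: [[0.458, -0.889, 0.0], [-0.889, -0.458, 0.0], [-0.0, -0.0, -1.0]]
wrist_force: [-0.2, 0.7, -1.9]
finger_gap: 0.0599
grasp_force: 30.0
```

send_rows:
  deltas:
    - {"x": 0, "y": -0.9, "z": 0, "rx": 0, "ry": 0, "rz": -1, "fingers": 1}
    - {"x": 0, "y": -0.9, "z": 0, "rx": 0, "ry": 0, "rz": -1, "fingers": 1}
    - {"x": 0, "y": -0.9, "z": 0, "rx": 0, "ry": 0, "rz": -1, "fingers": 1}
    - {"x": 0, "y": 0, "z": 0, "rx": 0, "ry": 0, "rz": 0, "fingers": 1}

```text
clock: 19.95
position: [0.4844, -0.1693, 0.0882]
tool_rot: [[0.056, -0.998, -0.001], [-0.998, -0.056, -0.0], [0.0, 0.001, -1.0]]
wrist_force: [-1.1, 0.7, -2.8]
finger_gap: 0.0602
grasp_force: 30.0
```

```bash
python3 - <<'E'
from h import *
o=robot.get_obs(); print(o["position"],o["tool_rot"][:,1],o["finger_gap"])
c=look(["tray_floor"],z=Z); cv2.imwrite("pics/w7.png",c["pixels"][:,:,::-1])
look(["tray_floor"],"side",Z);look(["tray_floor"],"scene",Z)
E
```

```text
[ 0.48438135 -0.16932708  0.08819367] [-9.98448836e-01 -5.56718769e-02  7.51090507e-04] 0.06021037440607045
tray_floor tip [344. 296.] 0.87 [ 0.519 -0.114  0.012]
```

View pics/w7.png

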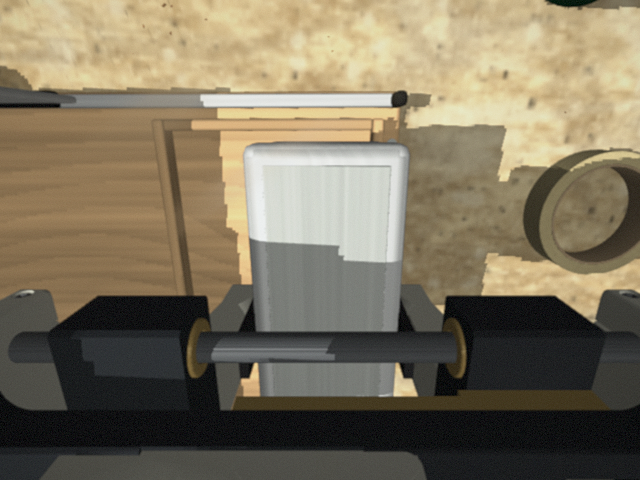

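The wrist view shows the tin held over the tray. The right rim's outer corners are at about (155,120) rear and (393,120) front, and the rear rim runs down to (180,293).

```bash
python3 - <<'E'
from h import *
import json
R=np.array
c=cam("wrist"); f=lambda u,v:at_z(c,(u,v),.03)[:2]
rr,fr,r2=f(153,120),f(395,119),f(178,293)
print(rr,fr,r2, "len",np.linalg.norm(rr-fr),"expect .164")
print("yaw side",np.degrees(np.arctan2(*(rr-fr)[::-1])),"yaw rear",np.degrees(np.arctan2(-(r2-rr)[0],(r2-rr)[1])))
for y in(3.2,3.6):
    a=np.radians(y);X=R([np.cos(a),np.sin(a)]);Y=R([-np.sin(a),np.cos(a)])
    print(y,"centre from rear corner",rr-.082*X+.148*Y,"front",fr+.082*X+.148*Y)
# end of tin
e1,e2=at_z(c,(246,148),.10+.06)[:2],at_z(c,(408,148),.16)[:2]; print("tin end",e1,e2)
E
```

```text
[ 0.61126559 -0.2471473 ] [ 0.44251776 -0.2588314 ] [ 0.6024235 -0.1139501] len 0.16915184358963511 expect .164
yaw side 3.96083813239197 yaw rear 3.7979178441970958
3.2 centre from rear corner [ 0.52113186 -0.10395543] front [ 0.51612832 -0.10648481]
3.6 centre from rear corner [ 0.5201344  -0.10458817] front [ 0.51506296 -0.10597462]
tin end [ 0.51779941 -0.24068208] [ 0.46087938 -0.24440132]
```

send_rows:
  deltas:
    - {"x": 0, "y": 0, "z": -0.7, "rx": 0, "ry": 0, "rz": 0.06, "fingers": 1}
    - {"x": 0, "y": 0, "z": -0.7, "rx": 0, "ry": 0, "rz": 0, "fingers": 1}
    - {"x": 0, "y": 0, "z": -0.6, "rx": 0, "ry": 0, "rz": 0, "fingers": 1}
    - {"x": 0, "y": 0, "z": -0.4, "rx": 0, "ry": 0, "rz": 0, "fingers": 1}
    - {"x": 0, "y": 0, "z": -0.2, "rx": 0, "ry": 0, "rz": 0, "fingers": 1}
    - {"x": 0, "y": 0, "z": -0.1, "rx": 0, "ry": 0, "rz": 0, "fingers": 1}
    - {"x": 0, "y": 0, "z": 0, "rx": 0, "ry": 0, "rz": 0, "fingers": 1}

```text
clock: 21.0
position: [0.4853, -0.167, 0.0075]
tool_rot: [[0.072, -0.997, 0.0], [-0.997, -0.072, -0.0], [0.0, -0.0, -1.0]]
wrist_force: [0.6, -0.9, -1.9]
finger_gap: 0.0597
grasp_force: 30.0
```

send_rows:
  deltas:
    - {"x": 0, "y": 0, "z": -0.1, "rx": 0, "ry": 0, "rz": 0, "fingers": 1}
    - {"x": 0, "y": 0, "z": -0.1, "rx": 0, "ry": 0, "rz": 0, "fingers": 1}
    - {"x": 0, "y": 0, "z": 0, "rx": 0, "ry": 0, "rz": 0, "fingers": 1}

```text
clock: 21.3
position: [0.4849, -0.1671, 0.0013]
tool_rot: [[0.071, -0.997, -0.0], [-0.997, -0.071, 0.0], [-0.0, 0.0, -1.0]]
wrist_force: [-0.6, 0.7, -2.6]
finger_gap: 0.0598
grasp_force: 30.0
```

send_rows:
  deltas:
    - {"x": 0, "y": 0, "z": -0.06, "rx": 0, "ry": 0, "rz": 0, "fingers": 1}
    - {"x": 0, "y": 0, "z": 0, "rx": 0, "ry": 0, "rz": 0, "fingers": -0.6}
    - {"x": 0, "y": 0, "z": 0, "rx": 0, "ry": 0, "rz": 0, "fingers": -0.6}
    - {"x": 0, "y": 0, "z": 0, "rx": 0, "ry": 0, "rz": 0, "fingers": -0.6}
    - {"x": 0, "y": 0, "z": 0.5, "rx": 0, "ry": 0, "rz": 0, "fingers": -0.6}
    - {"x": 0, "y": 0, "z": 1, "rx": 0, "ry": 0, "rz": 0, "fingers": -0.6}
    - {"x": 0, "y": 0, "z": 1, "rx": 0, "ry": 0, "rz": 0, "fingers": -0.6}
    - {"x": 0, "y": 0, "z": 1, "rx": 0, "ry": 0, "rz": 0, "fingers": -1}
    - {"x": 0, "y": 0.3, "z": 1, "rx": 0, "ry": 0, "rz": 0, "fingers": -1}
    - {"x": 0, "y": 1, "z": 1, "rx": 0, "ry": 0, "rz": -1, "fingers": -1}
    - {"x": 0.1, "y": 1, "z": 1, "rx": 0, "ry": 0, "rz": -1, "fingers": -1}
    - {"x": 0.2, "y": 1, "z": 1, "rx": 0, "ry": 0, "rz": -1, "fingers": -1}

```text
clock: 22.5
position: [0.4936, -0.0673, 0.2263]
tool_rot: [[-0.347, -0.938, 0.001], [-0.938, 0.347, 0.0], [-0.001, -0.001, -1.0]]
wrist_force: [2.2, 0.2, -0.3]
finger_gap: 0.088
grasp_force: 0.0
```

send_rows:
  deltas:
    - {"x": 0.2, "y": 1, "z": 1, "rx": 0, "ry": 0, "rz": -1, "fingers": -1}
    - {"x": 0.2, "y": 1, "z": 0, "rx": 0, "ry": 0, "rz": -1, "fingers": -1}
    - {"x": 0.2, "y": 1, "z": 0, "rx": 0, "ry": 0, "rz": -1, "fingers": -1}
    - {"x": 0.2, "y": 1, "z": 0, "rx": 0, "ry": 0, "rz": -1, "fingers": -1}
    - {"x": 0.2, "y": 1, "z": 0, "rx": 0, "ry": 0, "rz": -1, "fingers": -1}
    - {"x": 0.2, "y": 1, "z": 0, "rx": 0, "ry": 0, "rz": -1, "fingers": -1}
    - {"x": 0.2, "y": 1, "z": 0, "rx": 0, "ry": 0, "rz": -0.75, "fingers": -1}
    - {"x": 0.3, "y": 1, "z": 0, "rx": 0, "ry": 0, "rz": 0, "fingers": -1}
    - {"x": 0.4, "y": 1, "z": 0, "rx": 0, "ry": 0, "rz": 0, "fingers": -1}
    - {"x": 0.4, "y": 1, "z": 0, "rx": 0, "ry": 0, "rz": 0, "fingers": -1}
    - {"x": 0.4, "y": 1, "z": 0, "rx": 0, "ry": 0, "rz": 0, "fingers": -1}
    - {"x": 0, "y": 1, "z": 0, "rx": 0, "ry": 0, "rz": 0, "fingers": -1}

```text
clock: 23.7
position: [0.5819, 0.293, 0.254]
tool_rot: [[-0.961, -0.276, -0.0], [-0.276, 0.961, -0.001], [0.0, -0.0, -1.0]]
wrist_force: [-0.5, 0.7, -0.1]
finger_gap: 0.0879
grasp_force: 0.0
```

send_rows:
  deltas:
    - {"x": 0, "y": 1, "z": 0, "rx": 0, "ry": 0, "rz": 0, "fingers": -1}
    - {"x": 0, "y": 0, "z": 0, "rx": 0, "ry": 0, "rz": 0, "fingers": -1}
    - {"x": 0, "y": 0, "z": 0, "rx": 0, "ry": 0, "rz": 0, "fingers": -1}

```text
clock: 24.0
position: [0.5808, 0.3224, 0.254]
tool_rot: [[-0.961, -0.278, -0.001], [-0.278, 0.961, -0.001], [0.001, -0.0, -1.0]]
wrist_force: [0.5, -1.1, 0.3]
finger_gap: 0.0874
grasp_force: 0.0
```

```bash
python3 - <<'E'
from h import *
o=robot.get_obs(); print(o["position"],o["tool_rot"][:,1],o["q"])
for n in ["tea_caddy_mid","carton_mid","spice_jar_mid"]: fit(n)
fit("long_tin_mid","side",.012)
DIM["jar_sugar"]=(.035,.145); fit("jar_sugar")
E
```

```text
[0.58078967 0.3223568  0.2540422 ] [-2.78076398e-01  9.60558870e-01 -4.16857890e-04] [ 4.58134083e+01  1.77826316e+01  5.27928445e+00 -1.80124191e-03
 -7.75479940e+01 -1.19667596e+02]
tea_caddy_mid conf 0.68 xy [0.4987 0.3584] yaw 5.3 IoU 0.962 px 3993
carton_mid conf 0.74 xy [0.4132 0.1893] yaw 167.9 IoU 0.977 px 4723
spice_jar_mid conf 0.98 xy [0.607  0.3267] yaw 19.5 IoU 0.946 px 2029
long_tin_mid conf 0.65 xy [ 0.5002 -0.1469] yaw 1.3 IoU 0.846 px 1821
jar_sugar conf 0.57 xy [0.3267 0.422 ] yaw 30.9 IoU 0.984 px 2678
```

send_rows:
  deltas:
    - {"x": -0.9, "y": 0.4, "z": 0, "rx": 0, "ry": 0, "rz": -0.6, "fingers": -1}
    - {"x": -0.9, "y": 0.4, "z": -0.7, "rx": 0, "ry": 0, "rz": -0.6, "fingers": -1}
    - {"x": -0.93, "y": 0.4, "z": -1, "rx": 0, "ry": 0, "rz": 0, "fingers": -1}
    - {"x": 0, "y": 0, "z": -1, "rx": 0, "ry": 0, "rz": 0, "fingers": -1}
    - {"x": 0, "y": 0, "z": -1, "rx": 0, "ry": 0, "rz": 0, "fingers": -1}
    - {"x": 0, "y": 0, "z": -1, "rx": 0, "ry": 0, "rz": 0, "fingers": -1}
    - {"x": 0, "y": 0, "z": -1, "rx": 0, "ry": 0, "rz": 0, "fingers": -1}
    - {"x": 0, "y": 0, "z": 0, "rx": 0, "ry": 0, "rz": 0, "fingers": -1}
    - {"x": 0, "y": 0, "z": 0, "rx": 0, "ry": 0, "rz": 0, "fingers": -1}

```text
clock: 25.4
position: [0.4995, 0.3578, 0.084]
tool_rot: [[-0.994, -0.113, 0.0], [-0.113, 0.994, -0.001], [0.0, -0.001, -1.0]]
wrist_force: [0.1, 0.3, 0.9]
finger_gap: 0.0875
grasp_force: 0.0
```

```bash
python3 - <<'E'
from h import *
o=robot.get_obs(); print(o["position"],o["tool_rot"][:,1])
fit("tea_caddy_mid")
fit("tea_caddy_mid","side")
E
```

```text
[0.49945751 0.35781146 0.08403034] [-1.13178917e-01  9.93574226e-01 -8.88532092e-04]
tea_caddy_mid conf 0.79 xy [0.4995 0.3587] yaw 96.4 IoU 0.945 px 10305
tea_caddy_mid conf 0.86 xy [0.516  0.3923] yaw 170.6 IoU 0.601 px 409
```

Good: the caddy is at (0.4995, 0.3587), yaw 96.4°. Descending 94 mm and gripping.

send_rows:
  deltas:
    - {"x": 0, "y": 0.03, "z": -1, "rx": 0, "ry": 0, "rz": 0, "fingers": -1}
    - {"x": 0, "y": 0, "z": -1, "rx": 0, "ry": 0, "rz": 0, "fingers": -1}
    - {"x": 0, "y": 0, "z": -0.7, "rx": 0, "ry": 0, "rz": 0, "fingers": -1}
    - {"x": 0, "y": 0, "z": -0.4, "rx": 0, "ry": 0, "rz": 0, "fingers": -1}
    - {"x": 0, "y": 0, "z": 0, "rx": 0, "ry": 0, "rz": 0, "fingers": 1}
    - {"x": 0, "y": 0, "z": 0, "rx": 0, "ry": 0, "rz": 0, "fingers": 1}
    - {"x": 0, "y": 0, "z": 0, "rx": 0, "ry": 0, "rz": 0, "fingers": 1}
    - {"x": 0, "y": 0, "z": 0, "rx": 0, "ry": 0, "rz": 0, "fingers": 1}
    - {"x": 0, "y": 0, "z": 0, "rx": 0, "ry": 0, "rz": 0, "fingers": 1}

```text
clock: 26.5
position: [0.4999, 0.3594, -0.008]
tool_rot: [[-0.994, -0.113, 0.002], [-0.113, 0.994, 0.002], [-0.002, 0.001, -1.0]]
wrist_force: [-1.6, -0.6, 6.3]
finger_gap: 0.0638
grasp_force: 29.9
```

send_rows:
  deltas:
    - {"x": 0, "y": 0, "z": 0.6, "rx": 0, "ry": 0, "rz": 0, "fingers": 1}
    - {"x": 0, "y": 0, "z": 1, "rx": 0, "ry": 0, "rz": 0, "fingers": 1}
    - {"x": 0, "y": 0, "z": 1, "rx": 0, "ry": 0, "rz": 0, "fingers": 1}
    - {"x": 0, "y": -0.5, "z": 1, "rx": 0, "ry": 0, "rz": 0, "fingers": 1}
    - {"x": 0, "y": -0.9, "z": 0, "rx": 0, "ry": 0, "rz": 0, "fingers": 1}
    - {"x": 0, "y": -1, "z": 0, "rx": 0, "ry": 0, "rz": 0, "fingers": 1}
    - {"x": 0, "y": -1, "z": 0, "rx": 0, "ry": 0, "rz": 0, "fingers": 1}
    - {"x": 0, "y": -1, "z": 0, "rx": 0, "ry": 0, "rz": 0, "fingers": 1}
    - {"x": 0, "y": -1, "z": 0, "rx": 0, "ry": 0, "rz": 0, "fingers": 1}
    - {"x": 0, "y": -1, "z": 0, "rx": 0, "ry": 0, "rz": 0, "fingers": 1}
    - {"x": 0, "y": -1, "z": 0, "rx": 0, "ry": 0, "rz": 0, "fingers": 1}
    - {"x": 0, "y": -1, "z": 0, "rx": 0, "ry": 0, "rz": 0, "fingers": 1}

```text
clock: 27.7
position: [0.4987, 0.1056, 0.0987]
tool_rot: [[-0.994, -0.113, -0.0], [-0.113, 0.994, 0.0], [-0.0, 0.0, -1.0]]
wrist_force: [0.7, -1.4, -2.0]
finger_gap: 0.0636
grasp_force: 29.9
```

send_rows:
  deltas:
    - {"x": 0.2, "y": -1, "z": 0, "rx": 0, "ry": 0, "rz": 0, "fingers": 1}
    - {"x": 0.2, "y": -1, "z": 0, "rx": 0, "ry": 0, "rz": -0.2, "fingers": 1}
    - {"x": 0.2, "y": -1, "z": 0, "rx": 0, "ry": 0, "rz": -0.15, "fingers": 1}
    - {"x": 0.2, "y": -1, "z": 0, "rx": 0, "ry": 0, "rz": 0, "fingers": 1}
    - {"x": 0.2, "y": -1, "z": 0, "rx": 0, "ry": 0, "rz": 0, "fingers": 1}
    - {"x": 0.2, "y": -1, "z": 0, "rx": 0, "ry": 0, "rz": 0, "fingers": 1}
    - {"x": 0.2, "y": -1, "z": 0, "rx": 0, "ry": 0, "rz": 0, "fingers": 1}
    - {"x": 0.3, "y": -1, "z": 0, "rx": 0, "ry": 0, "rz": 0, "fingers": 1}
    - {"x": 0.4, "y": -0.9, "z": 0, "rx": 0, "ry": 0, "rz": 0, "fingers": 1}
    - {"x": 0, "y": -0.6, "z": 0, "rx": 0, "ry": 0, "rz": 0, "fingers": 1}
    - {"x": 0, "y": 0, "z": 0, "rx": 0, "ry": 0, "rz": 0, "fingers": 1}
    - {"x": 0, "y": 0, "z": 0, "rx": 0, "ry": 0, "rz": 0, "fingers": 1}

```text
clock: 28.9
position: [0.5616, -0.1783, 0.0983]
tool_rot: [[-0.998, -0.063, -0.001], [-0.063, 0.998, 0.0], [0.001, 0.0, -1.0]]
wrist_force: [-0.4, 0.6, -2.3]
finger_gap: 0.064
grasp_force: 29.9
```

```bash
python3 - <<'E'
from h import *
o=robot.get_obs(); print(o["position"],o["tool_rot"][:,1],o["finger_gap"])
fit("long_tin_mid","wrist",.012); c=look(["tray_floor"],z=Z)
cv2.imwrite("pics/w8.png",c["pixels"][:,:,::-1])
E
```

```text
[ 0.5616261  -0.17830786  0.09825368] [-6.28432462e-02  9.98023290e-01  4.88974151e-04] 0.06398107407965882
long_tin_mid conf 0.96 xy [ 0.4847 -0.1668] yaw 4.3 IoU 0.971 px 24651
```

View pics/w8.png

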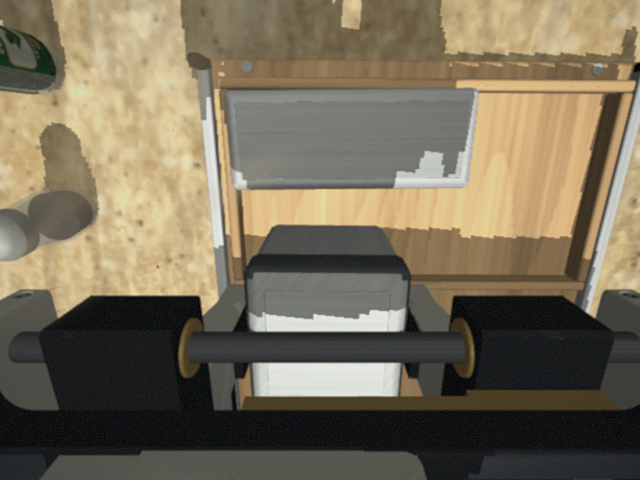

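The tin sits inside the tray's front right (rows 88-187, cols 228-477), with the caddy held at (328,320). The rim corners are at about (224,84), (634,80) and (588,290).

```bash
python3 - <<'E'
from h import *
c=cam("wrist"); f=lambda u,v:at_z(c,(u,v),.03)[:2]
a=np.radians(3.7);X=np.array([np.cos(a),np.sin(a)]);Y=np.array([-np.sin(a),np.cos(a)])
fr,fl,rl=f(220,85),f(634,80),f(588,290)
print(fr,fl,rl,np.linalg.norm(fr-fl),np.linalg.norm(fl-rl),np.degrees(np.arctan2(-(fl-fr)[0],(fl-fr)[1])))
print("centres",fr+.082*X+.148*Y,fl+.082*X-.148*Y,rl-.082*X-.148*Y)
T=np.array([.520,-.107]); 
for l in((-.082,-.148),(-.082,.148),(.082,.148),(.082,-.148),(-.074,-.14)): print(l,proj(c,(*(T+l[0]*X+l[1]*Y),.03)).round())
E
```

```text
[ 0.45443126 -0.25933386] [0.43200134 0.03148998] [0.59398818 0.04724742] 0.2916875193639024 0.16275144625226748 4.410232271997974
centres [ 0.52670956 -0.1063507 ] [ 0.52338121 -0.11090988] [ 0.52170988 -0.10573574]
(-0.082, -0.148) [219.  75.]
(-0.082, 0.148) [641.  75.]
(0.082, 0.148) [587. 288.]
(0.082, -0.148) [237. 288.]
(-0.074, -0.14) [231.  87.]
```

send_rows:
  deltas:
    - {"x": 0.17, "y": -0.98, "z": 0, "rx": 0, "ry": 0, "rz": 0.05, "fingers": 1}
    - {"x": 0, "y": 0, "z": -0.6, "rx": 0, "ry": 0, "rz": 0, "fingers": 1}
    - {"x": 0, "y": 0, "z": -0.7, "rx": 0, "ry": 0, "rz": 0, "fingers": 1}
    - {"x": 0, "y": 0, "z": -0.7, "rx": 0, "ry": 0, "rz": 0, "fingers": 1}
    - {"x": 0, "y": 0, "z": -0.5, "rx": 0, "ry": 0, "rz": 0, "fingers": 1}
    - {"x": 0, "y": 0, "z": -0.3, "rx": 0, "ry": 0, "rz": 0, "fingers": 1}
    - {"x": 0, "y": 0, "z": -0.15, "rx": 0, "ry": 0, "rz": 0, "fingers": 1}
    - {"x": 0, "y": 0, "z": 0, "rx": 0, "ry": 0, "rz": 0, "fingers": 1}
    - {"x": 0, "y": 0, "z": 0, "rx": 0, "ry": 0, "rz": 0, "fingers": 1}

```text
clock: 30.05
position: [0.5679, -0.2076, 0.0108]
tool_rot: [[-0.997, -0.072, 0.001], [-0.072, 0.997, -0.0], [-0.001, -0.0, -1.0]]
wrist_force: [0.2, -0.1, -1.7]
finger_gap: 0.0639
grasp_force: 29.9
```

send_rows:
  deltas:
    - {"x": 0, "y": 0, "z": -0.12, "rx": 0, "ry": 0, "rz": 0, "fingers": 1}
    - {"x": 0, "y": 0, "z": -0.06, "rx": 0, "ry": 0, "rz": 0, "fingers": 1}
    - {"x": 0, "y": 0, "z": 0, "rx": 0, "ry": 0, "rz": 0, "fingers": -0.7}
    - {"x": 0, "y": 0, "z": 0, "rx": 0, "ry": 0, "rz": 0, "fingers": -0.7}
    - {"x": 0, "y": 0, "z": 0, "rx": 0, "ry": 0, "rz": 0, "fingers": -0.7}
    - {"x": 0, "y": 0, "z": 0.4, "rx": 0, "ry": 0, "rz": 0, "fingers": -0.7}
    - {"x": 0, "y": 0, "z": 0.8, "rx": 0, "ry": 0, "rz": 0, "fingers": -0.45}
    - {"x": 0, "y": 0, "z": 1, "rx": 0, "ry": 0, "rz": 0, "fingers": -0.45}
    - {"x": 0, "y": 0, "z": 1, "rx": 0, "ry": 0, "rz": 0, "fingers": -0.45}
    - {"x": -0.3, "y": 0.5, "z": 1, "rx": 0, "ry": 0, "rz": 0, "fingers": -0.45}
    - {"x": -0.4, "y": 0.9, "z": 1, "rx": 0, "ry": 0, "rz": 0.9, "fingers": -0.45}
    - {"x": -0.4, "y": 1, "z": 1, "rx": 0, "ry": 0, "rz": 0.9, "fingers": -0.45}

```text
clock: 31.25
position: [0.5337, -0.1354, 0.1928]
tool_rot: [[-0.947, -0.32, 0.001], [-0.32, 0.947, -0.0], [-0.001, -0.0, -1.0]]
wrist_force: [0.6, 1.2, 0.4]
finger_gap: 0.0634
grasp_force: 0.0
```

send_rows:
  deltas:
    - {"x": -0.4, "y": 1, "z": 0, "rx": 0, "ry": 0, "rz": 0.9, "fingers": -0.45}
    - {"x": -0.4, "y": 1, "z": 0, "rx": 0, "ry": 0, "rz": 0.9, "fingers": -0.45}
    - {"x": -0.4, "y": 1, "z": 0, "rx": 0, "ry": 0, "rz": 0.9, "fingers": -0.45}
    - {"x": -0.4, "y": 1, "z": 0, "rx": 0, "ry": 0, "rz": 0.9, "fingers": -0.45}
    - {"x": -0.4, "y": 1, "z": 0, "rx": 0, "ry": 0, "rz": 0.9, "fingers": -0.45}
    - {"x": -0.4, "y": 1, "z": 0, "rx": 0, "ry": 0, "rz": 0.9, "fingers": -0.45}
    - {"x": -0.4, "y": 1, "z": 0, "rx": 0, "ry": 0, "rz": 0.9, "fingers": -0.45}
    - {"x": -0.4, "y": 1, "z": 0, "rx": 0, "ry": 0, "rz": 0.9, "fingers": -0.45}
    - {"x": -0.4, "y": 1, "z": 0, "rx": 0, "ry": 0, "rz": 0.24, "fingers": -0.45}
    - {"x": -0.46, "y": 1, "z": 0, "rx": 0, "ry": 0, "rz": 0, "fingers": -0.45}
    - {"x": 0, "y": 0.83, "z": 0, "rx": 0, "ry": 0, "rz": 0, "fingers": -0.45}
    - {"x": 0, "y": 0, "z": 0, "rx": 0, "ry": 0, "rz": 0, "fingers": -0.45}

```text
clock: 32.45
position: [0.4125, 0.1918, 0.1919]
tool_rot: [[-0.205, -0.979, 0.002], [-0.979, 0.205, 0.001], [-0.002, -0.001, -1.0]]
wrist_force: [0.1, -0.8, -0.0]
finger_gap: 0.0637
grasp_force: 0.0
```

```bash
python3 - <<'E'
from h import *
o=robot.get_obs(); print(o["position"],o["tool_rot"][:,1],o["finger_gap"])
fit("carton_mid"); fit("tea_caddy_mid","side",.012)
E
```

```text
[0.41251954 0.19175339 0.19191052] [-0.97874704  0.20506741 -0.00125701] 0.06372863531464623
carton_mid conf 0.74 xy [0.414  0.1897] yaw 168.6 IoU 0.949 px 5923
tea_caddy_mid conf 0.87 xy [ 0.5767 -0.1969] yaw 70.4 IoU 0.727 px 993
```

send_rows:
  deltas:
    - {"x": 0.05, "y": -0.07, "z": -0.8, "rx": 0, "ry": 0, "rz": 0, "fingers": -0.45}
    - {"x": 0, "y": 0, "z": -1, "rx": 0, "ry": 0, "rz": 0, "fingers": -0.45}
    - {"x": 0, "y": 0, "z": -1, "rx": 0, "ry": 0, "rz": 0, "fingers": -0.45}
    - {"x": 0, "y": 0, "z": 0, "rx": 0, "ry": 0, "rz": 0, "fingers": -0.45}
    - {"x": 0, "y": 0, "z": -0.9, "rx": 0, "ry": 0, "rz": 0, "fingers": -0.45}
    - {"x": 0, "y": 0, "z": -0.9, "rx": 0, "ry": 0, "rz": 0, "fingers": -0.45}
    - {"x": 0, "y": 0, "z": -0.9, "rx": 0, "ry": 0, "rz": 0, "fingers": -0.45}
    - {"x": 0, "y": 0, "z": -0.7, "rx": 0, "ry": 0, "rz": 0, "fingers": -0.45}
    - {"x": 0, "y": 0, "z": 0, "rx": 0, "ry": 0, "rz": 0, "fingers": 1}
    - {"x": 0, "y": 0, "z": 0, "rx": 0, "ry": 0, "rz": 0, "fingers": 1}
    - {"x": 0, "y": 0, "z": 0, "rx": 0, "ry": 0, "rz": 0, "fingers": 1}
    - {"x": 0, "y": 0, "z": 0, "rx": 0, "ry": 0, "rz": 0, "fingers": 1}

```text
clock: 33.85
position: [0.4148, 0.1876, 0.0058]
tool_rot: [[-0.208, -0.978, 0.001], [-0.978, 0.208, 0.001], [-0.001, -0.001, -1.0]]
wrist_force: [0.3, -0.3, 5.2]
finger_gap: 0.0495
grasp_force: 30.0
```

send_rows:
  deltas:
    - {"x": 0, "y": 0, "z": 0.6, "rx": 0, "ry": 0, "rz": 0, "fingers": 1}
    - {"x": 0, "y": 0, "z": 1, "rx": 0, "ry": 0, "rz": 0, "fingers": 1}
    - {"x": 0, "y": 0, "z": 1, "rx": 0, "ry": 0, "rz": 0, "fingers": 1}
    - {"x": 0.3, "y": -0.5, "z": 0.6, "rx": 0, "ry": 0, "rz": -0.9, "fingers": 1}
    - {"x": 0.4, "y": -0.7, "z": 0, "rx": 0, "ry": 0, "rz": -0.9, "fingers": 1}
    - {"x": 0.4, "y": -0.7, "z": 0, "rx": 0, "ry": 0, "rz": -0.9, "fingers": 1}
    - {"x": 0.4, "y": -0.7, "z": 0, "rx": 0, "ry": 0, "rz": -0.9, "fingers": 1}
    - {"x": 0.4, "y": -0.7, "z": 0, "rx": 0, "ry": 0, "rz": -0.9, "fingers": 1}
    - {"x": 0.4, "y": -0.7, "z": 0, "rx": 0, "ry": 0, "rz": -0.9, "fingers": 1}
    - {"x": 0.4, "y": -0.7, "z": 0, "rx": 0, "ry": 0, "rz": -0.9, "fingers": 1}
    - {"x": 0.4, "y": -0.7, "z": 0, "rx": 0, "ry": 0, "rz": -0.9, "fingers": 1}
    - {"x": 0.4, "y": -0.74, "z": 0, "rx": 0, "ry": 0, "rz": -0.9, "fingers": 1}

```text
clock: 35.05
position: [0.519, 0.002, 0.1009]
tool_rot: [[-0.975, -0.223, -0.0], [-0.223, 0.975, 0.0], [0.0, 0.0, -1.0]]
wrist_force: [0.2, 0.1, -2.7]
finger_gap: 0.0501
grasp_force: 30.0
```

send_rows:
  deltas:
    - {"x": 0, "y": 0, "z": 0, "rx": 0, "ry": 0, "rz": -0.9, "fingers": 1}
    - {"x": 0, "y": 0, "z": 0, "rx": 0, "ry": 0, "rz": -0.27, "fingers": 1}
    - {"x": 0, "y": 0, "z": 0, "rx": 0, "ry": 0, "rz": 0, "fingers": 1}
    - {"x": 0, "y": 0, "z": 0, "rx": 0, "ry": 0, "rz": 0, "fingers": 1}

```text
clock: 35.45
position: [0.5188, 0.003, 0.1008]
tool_rot: [[-0.998, -0.068, -0.0], [-0.068, 0.998, 0.0], [0.0, 0.0, -1.0]]
wrist_force: [0.5, -0.4, -1.1]
finger_gap: 0.0498
grasp_force: 30.0
```

```bash
python3 - <<'E'
from h import *
o=robot.get_obs(); print(o["position"],o["tool_rot"][:,1],o["finger_gap"])
fit("long_tin_mid","wrist",.012); fit("tea_caddy_mid","wrist",.012); c=look(["tray_floor"],z=Z)
T=np.array([.5225,-.1075]);a=np.radians(4.);X=np.array([np.cos(a),np.sin(a)]);Y=np.array([-np.sin(a),np.cos(a)])
for l in((-.082,-.148),(-.082,.148),(.082,.148),(.082,-.148)):
    q=proj(c,(*(T+l[0]*X+l[1]*Y),.03)); print(q.round()); cv2.circle(c["pixels"],tuple(int(v) for v in q),3,(255,0,0),1)
cv2.imwrite("pics/w9.png",c["pixels"][:,:,::-1])
E
```

```text
[0.51875508 0.00296021 0.10082015] [-6.83115732e-02  9.97664026e-01  1.43437287e-04] 0.049755789235603975
long_tin_mid none
tea_caddy_mid conf 0.77 xy [ 0.5629 -0.213 ] yaw 19.1 IoU 0.697 px 8161
tray_floor tip [194. 220.] 0.88 [ 0.517 -0.11   0.012]
[-26. 125.]
[376. 125.]
[368. 321.]
[ 32. 322.]
```

View pics/w9.png

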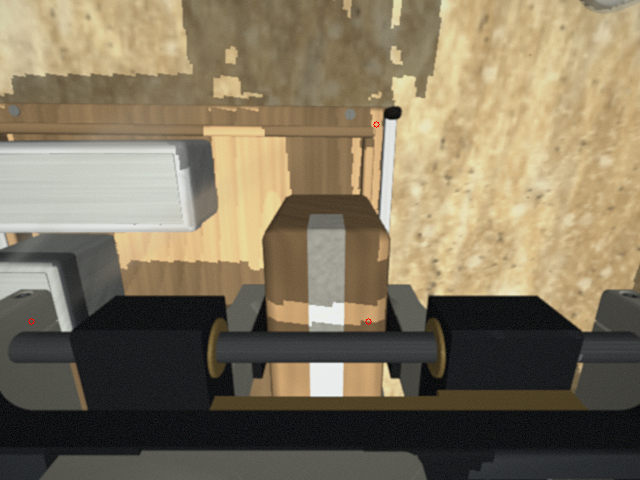

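The tin, caddy and carton line up, with the tray's front-left corner at about (380,127) against (376,125) predicted. Lowering the carton.

send_rows:
  deltas:
    - {"x": 0, "y": 0, "z": -0.7, "rx": 0, "ry": 0, "rz": 0, "fingers": 1}
    - {"x": 0, "y": 0, "z": -0.7, "rx": 0, "ry": 0, "rz": 0, "fingers": 1}
    - {"x": 0, "y": 0, "z": -0.6, "rx": 0, "ry": 0, "rz": 0, "fingers": 1}
    - {"x": 0, "y": 0, "z": -0.4, "rx": 0, "ry": 0, "rz": 0, "fingers": 1}
    - {"x": 0, "y": 0, "z": -0.2, "rx": 0, "ry": 0, "rz": 0, "fingers": 1}
    - {"x": 0, "y": 0, "z": -0.1, "rx": 0, "ry": 0, "rz": 0, "fingers": 1}
    - {"x": 0, "y": 0, "z": 0, "rx": 0, "ry": 0, "rz": 0, "fingers": 1}

```text
clock: 36.45
position: [0.5192, 0.0031, 0.0198]
tool_rot: [[-0.998, -0.067, 0.0], [-0.067, 0.998, -0.0], [-0.0, -0.0, -1.0]]
wrist_force: [0.1, 0.2, -1.9]
finger_gap: 0.0498
grasp_force: 30.0
```

send_rows:
  deltas:
    - {"x": 0, "y": 0, "z": -0.06, "rx": 0, "ry": 0, "rz": 0, "fingers": 1}
    - {"x": 0, "y": 0, "z": 0, "rx": 0, "ry": 0, "rz": 0, "fingers": -0.4}
    - {"x": 0, "y": 0, "z": 0, "rx": 0, "ry": 0, "rz": 0, "fingers": -0.4}
    - {"x": 0, "y": 0, "z": 0, "rx": 0, "ry": 0, "rz": 0, "fingers": -0.4}
    - {"x": 0, "y": 0, "z": 0.5, "rx": 0, "ry": 0, "rz": 0, "fingers": -0.4}
    - {"x": 0, "y": 0, "z": 1, "rx": 0, "ry": 0, "rz": 0, "fingers": -0.4}
    - {"x": 0, "y": 0, "z": 1, "rx": 0, "ry": 0, "rz": 0, "fingers": -0.4}
    - {"x": 0, "y": 0, "z": 1, "rx": 0, "ry": 0, "rz": 0, "fingers": -1}
    - {"x": 0, "y": -0.5, "z": 1, "rx": 0, "ry": 0, "rz": 0.9, "fingers": -1}
    - {"x": 0, "y": -0.9, "z": 1, "rx": 0, "ry": 0, "rz": 0.9, "fingers": -1}
    - {"x": 0, "y": -0.9, "z": 0.5, "rx": 0, "ry": 0, "rz": 0.9, "fingers": -1}
    - {"x": 0, "y": -0.9, "z": 0, "rx": 0, "ry": 0, "rz": 0.9, "fingers": -1}

```text
clock: 37.65
position: [0.5205, -0.0939, 0.2012]
tool_rot: [[-0.839, -0.544, 0.006], [-0.544, 0.839, 0.0], [-0.005, -0.003, -1.0]]
wrist_force: [0.3, -0.4, -0.2]
finger_gap: 0.087
grasp_force: 0.0
```

send_rows:
  deltas:
    - {"x": 0, "y": -0.9, "z": 0, "rx": 0, "ry": 0, "rz": 0.9, "fingers": -1}
    - {"x": 0, "y": -0.9, "z": 0, "rx": 0, "ry": 0, "rz": 0.9, "fingers": -1}
    - {"x": 0, "y": -0.9, "z": 0, "rx": 0, "ry": 0, "rz": 0.9, "fingers": -1}
    - {"x": 0, "y": -0.9, "z": 0, "rx": 0, "ry": 0, "rz": 0.9, "fingers": -1}
    - {"x": 0, "y": -0.9, "z": 0, "rx": 0, "ry": 0, "rz": 0.9, "fingers": -1}
    - {"x": 0, "y": -0.9, "z": 0, "rx": 0, "ry": 0, "rz": 0.9, "fingers": -1}
    - {"x": 0, "y": -0.9, "z": 0, "rx": 0, "ry": 0, "rz": 0.9, "fingers": -1}
    - {"x": 0, "y": -0.9, "z": 0, "rx": 0, "ry": 0, "rz": 0.9, "fingers": -1}
    - {"x": 0, "y": -0.7, "z": 0, "rx": 0, "ry": 0, "rz": 0.5, "fingers": -1}
    - {"x": 0, "y": 0, "z": 0, "rx": 0, "ry": 0, "rz": 0, "fingers": -1}
    - {"x": 0, "y": 0, "z": 0, "rx": 0, "ry": 0, "rz": 0, "fingers": -1}

```text
clock: 38.75
position: [0.5187, -0.3303, 0.1977]
tool_rot: [[0.072, -0.997, -0.0], [-0.997, -0.072, 0.0], [-0.0, 0.0, -1.0]]
wrist_force: [0.2, 0.5, 0.6]
finger_gap: 0.0878
grasp_force: 0.0
```

```bash
python3 - <<'E'
from h import *
o=robot.get_obs(); print(o["position"],o["tool_rot"][:,1],o["finger_gap"])
for n in("shaker_mid","slim_jar_mid","spice_jar_mid"): fit(n)
DIM["mug_green"]=(.0425,.094);fit("mug_green")
fit("carton_mid","side",.012)
cam("wrist","w10")
E
```

```text
[ 0.51868037 -0.3302791   0.1976786 ] [-9.97431721e-01 -7.16232483e-02  2.68749062e-04] 0.0878378019881047
shaker_mid conf 0.88 xy [ 0.5532 -0.3942] yaw 179.1 IoU 0.745 px 1707
slim_jar_mid conf 0.84 xy [ 0.4479 -0.4065] yaw 11.5 IoU 0.953 px 2641
spice_jar_mid conf 0.44 xy [ 0.3179 -0.3923] yaw 178.9 IoU 0.456 px 11670
mug_green conf 0.94 xy [ 0.3237 -0.383 ] yaw 168.3 IoU 0.856 px 11578
carton_mid conf 0.55 xy [0.5274 0.0096] yaw 106.5 IoU 0.82 px 1192
```

send_rows:
  deltas:
    - {"x": 0.2, "y": -0.4, "z": 0, "rx": 0, "ry": 0, "rz": -0.9, "fingers": -1}
    - {"x": 0.2, "y": -0.4, "z": 0, "rx": 0, "ry": 0, "rz": -0.9, "fingers": -1}
    - {"x": 0.2, "y": -0.4, "z": 0, "rx": 0, "ry": 0, "rz": -0.9, "fingers": -1}
    - {"x": 0.2, "y": -0.4, "z": 0, "rx": 0, "ry": 0, "rz": -0.9, "fingers": -1}
    - {"x": 0.2, "y": -0.4, "z": -0.8, "rx": 0, "ry": 0, "rz": -0.9, "fingers": -1}
    - {"x": 0.15, "y": -0.13, "z": -1, "rx": 0, "ry": 0, "rz": -0.9, "fingers": -1}
    - {"x": 0, "y": 0, "z": -1, "rx": 0, "ry": 0, "rz": -0.85, "fingers": -1}
    - {"x": 0, "y": 0, "z": 0, "rx": 0, "ry": 0, "rz": 0, "fingers": -1}
    - {"x": 0, "y": 0, "z": 0, "rx": 0, "ry": 0, "rz": 0, "fingers": -1}

```text
clock: 40.2
position: [0.5534, -0.3941, 0.1142]
tool_rot: [[-0.714, -0.7, -0.001], [-0.7, 0.714, -0.0], [0.001, 0.001, -1.0]]
wrist_force: [-0.1, -0.3, 1.1]
finger_gap: 0.0878
grasp_force: 0.0
```

```bash
python3 - <<'E'
from h import *
o=robot.get_obs(); print(o["position"],o["tool_rot"][:,1])
fit("shaker_mid"); fit("shaker_mid","side"); fit("shaker_mid","scene")
r=robot.trace("wrist","shaker_mid")
c=cam("wrist"); p=c["pixels"][:,:,::-1].copy()
if r:
    k=r[0]["region"].astype(np.uint8); cs,_=cv2.findContours(k,cv2.RETR_EXTERNAL,cv2.CHAIN_APPROX_NONE); cv2.drawContours(p,cs,-1,(0,0,255),1); print(cv2.boundingRect(k))
look(["shaker_mid"],z=Z)
cv2.imwrite("pics/w11.png",p)
E
```

```text
[ 0.55342052 -0.39412235  0.11416216] [-7.00393944e-01  7.13756248e-01  5.84931857e-04]
shaker_mid conf 0.95 xy [ 0.5515 -0.4003] yaw 19.7 IoU 0.698 px 3011
shaker_mid conf 0.55 xy [ 0.5664 -0.3886] yaw 155.9 IoU 0.722 px 793
shaker_mid conf 0.57 xy [ 0.5635 -0.3906] yaw 148.3 IoU 0.681 px 498
(295, 206, 51, 73)
shaker_mid tip [319. 241.] 0.89 [ 0.56  -0.396  0.045]
```

View pics/w11.png

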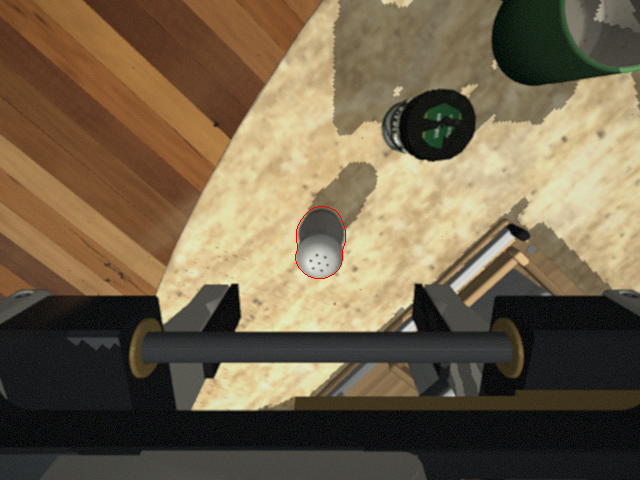

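The shaker shows with its cap at (319,257) and its foot around (321,230). It looks small, so I'll check its size.

```bash
python3 - <<'E'
from h import *
c=cam("wrist"); print(np.array(c["camera_matrix"])[0,0], ray(c,(0,0))[0])
for u in [(321,206),(297,232),(346,232),(321,230)]: print(u,at_z(c,u,0).round(4))
for h in(.06,.07,.08,.09):
    print(h,"cap centre",at_z(c,(319,257),h).round(4),"cap width",np.linalg.norm(at_z(c,(296,257),h)-at_z(c,(342,257),h)).round(4))
DIM["s2"]=(.022,.09)
for n in["shaker_mid"]:
    for d in((.022,.09),(.018,.07),(.019,.085),(.019,.065)):
        DIM[n]=d; print(d,end=" "); fit(n)
        print(end="   side:"); fit(n,"side")
E
```

```text
346.0224402173384 [ 0.49395417 -0.45133909  0.3117877 ]
(321, 206) [ 0.5453 -0.4081  0.    ]
(297, 232) [ 0.5789 -0.4069  0.    ]
(346, 232) [ 0.5467 -0.374   0.    ]
(321, 230) [ 0.5617 -0.3922  0.    ]
0.06 cap centre [ 0.5655 -0.3895  0.06  ] cap width 0.0357
0.07 cap centre [ 0.5626 -0.392   0.07  ] cap width 0.0343
0.08 cap centre [ 0.5598 -0.3944  0.08  ] cap width 0.0329
0.09 cap centre [ 0.5569 -0.3969  0.09  ] cap width 0.0314
(0.022, 0.09) shaker_mid conf 0.94 xy [ 0.5515 -0.4004] yaw 31.6 IoU 0.68 px 2946
   side:shaker_mid none
(0.018, 0.07) shaker_mid conf 0.9 xy [ 0.5601 -0.3939] yaw 8.5 IoU 0.865 px 3007
   side:shaker_mid conf 0.95 xy [ 0.5645 -0.3918] yaw 17.4 IoU 0.844 px 804
(0.019, 0.085) shaker_mid conf 0.92 xy [ 0.5554 -0.3973] yaw 21.8 IoU 0.887 px 3022
   side:shaker_mid conf 0.55 xy [ 0.5621 -0.3944] yaw 5.0 IoU 0.858 px 782
(0.019, 0.065) shaker_mid conf 0.76 xy [ 0.5601 -0.3938] yaw 11.8 IoU 0.857 px 3069
   side:shaker_mid conf 0.84 xy [ 0.5648 -0.3905] yaw 14.0 IoU 0.833 px 787
```

It's the real shaker (46 mm foot), with its centre at about (0.560, -0.394). Descending to grip.

send_rows:
  deltas:
    - {"x": 0.22, "y": 0, "z": -0.6, "rx": 0, "ry": 0, "rz": 0, "fingers": -1}
    - {"x": 0, "y": 0, "z": -0.9, "rx": 0, "ry": 0, "rz": 0, "fingers": -1}
    - {"x": 0, "y": 0, "z": -0.9, "rx": 0, "ry": 0, "rz": 0, "fingers": -1}
    - {"x": 0, "y": 0, "z": -0.9, "rx": 0, "ry": 0, "rz": 0, "fingers": -1}
    - {"x": 0, "y": 0, "z": -0.6, "rx": 0, "ry": 0, "rz": 0, "fingers": -1}
    - {"x": 0, "y": 0, "z": -0.1, "rx": 0, "ry": 0, "rz": 0, "fingers": -1}
    - {"x": 0, "y": 0, "z": 0, "rx": 0, "ry": 0, "rz": 0, "fingers": 1}
    - {"x": 0, "y": 0, "z": 0, "rx": 0, "ry": 0, "rz": 0, "fingers": 1}
    - {"x": 0, "y": 0, "z": 0, "rx": 0, "ry": 0, "rz": 0, "fingers": 1}
    - {"x": 0, "y": 0, "z": 0, "rx": 0, "ry": 0, "rz": 0, "fingers": 1}
    - {"x": 0, "y": 0, "z": 0, "rx": 0, "ry": 0, "rz": 0, "fingers": 1}
    - {"x": 0, "y": 0, "z": 0, "rx": 0, "ry": 0, "rz": 0, "fingers": 1}

```text
clock: 42.75
position: [0.5602, -0.394, -0.0057]
tool_rot: [[-0.716, -0.698, 0.001], [-0.698, 0.716, -0.0], [-0.0, -0.001, -1.0]]
wrist_force: [-0.5, -0.6, 0.1]
finger_gap: 0.0453
grasp_force: 0.0
```

send_rows:
  deltas:
    - {"x": 0, "y": 0, "z": 0, "rx": 0, "ry": 0, "rz": 0, "fingers": 1}
    - {"x": 0, "y": 0, "z": 0, "rx": 0, "ry": 0, "rz": 0, "fingers": 1}
    - {"x": 0, "y": 0, "z": 0, "rx": 0, "ry": 0, "rz": 0, "fingers": 1}

```text
clock: 43.05
position: [0.5602, -0.394, -0.0059]
tool_rot: [[-0.716, -0.698, 0.0], [-0.698, 0.716, -0.0], [-0.0, -0.0, -1.0]]
wrist_force: [0.3, -0.7, 2.8]
finger_gap: 0.0398
grasp_force: 29.8
```

send_rows:
  deltas:
    - {"x": 0, "y": 0, "z": 0.6, "rx": 0, "ry": 0, "rz": 0, "fingers": 1}
    - {"x": 0, "y": 0, "z": 1, "rx": 0, "ry": 0, "rz": 0, "fingers": 1}
    - {"x": 0, "y": 0, "z": 1, "rx": 0, "ry": 0, "rz": 0, "fingers": 1}
    - {"x": 0, "y": 0.3, "z": 1, "rx": 0, "ry": 0, "rz": 0, "fingers": 1}
    - {"x": -0.3, "y": 0.7, "z": 0.3, "rx": 0, "ry": 0, "rz": 0.8, "fingers": 1}
    - {"x": -0.3, "y": 0.9, "z": 0, "rx": 0, "ry": 0, "rz": 0.9, "fingers": 1}
    - {"x": -0.3, "y": 0.9, "z": 0, "rx": 0, "ry": 0, "rz": 0.9, "fingers": 1}
    - {"x": -0.3, "y": 0.9, "z": 0, "rx": 0, "ry": 0, "rz": 0.9, "fingers": 1}
    - {"x": -0.3, "y": 0.9, "z": 0, "rx": 0, "ry": 0, "rz": 0.9, "fingers": 1}
    - {"x": -0.3, "y": 0.9, "z": 0, "rx": 0, "ry": 0, "rz": 0.9, "fingers": 1}
    - {"x": -0.3, "y": 0.9, "z": 0, "rx": 0, "ry": 0, "rz": 0.9, "fingers": 1}
    - {"x": -0.3, "y": 0.9, "z": 0, "rx": 0, "ry": 0, "rz": 0, "fingers": 1}

```text
clock: 44.25
position: [0.4873, -0.1738, 0.1106]
tool_rot: [[0.071, -0.997, -0.0], [-0.997, -0.071, 0.0], [-0.0, 0.0, -1.0]]
wrist_force: [0.3, -0.2, -0.1]
finger_gap: 0.0394
grasp_force: 29.6
```

send_rows:
  deltas:
    - {"x": -0.38, "y": 0.9, "z": 0, "rx": 0, "ry": 0, "rz": 0, "fingers": 1}
    - {"x": 0, "y": 0.9, "z": 0, "rx": 0, "ry": 0, "rz": 0, "fingers": 1}
    - {"x": 0, "y": 0.9, "z": 0, "rx": 0, "ry": 0, "rz": 0, "fingers": 1}
    - {"x": 0, "y": 0.35, "z": 0, "rx": 0, "ry": 0, "rz": 0, "fingers": 1}
    - {"x": 0, "y": 0, "z": 0, "rx": 0, "ry": 0, "rz": 0, "fingers": 1}
    - {"x": 0, "y": 0, "z": 0, "rx": 0, "ry": 0, "rz": 0, "fingers": 1}

```text
clock: 44.85
position: [0.4766, -0.0836, 0.1108]
tool_rot: [[0.068, -0.998, -0.0], [-0.998, -0.068, -0.0], [0.0, 0.0, -1.0]]
wrist_force: [-0.3, -0.4, -1.1]
finger_gap: 0.0395
grasp_force: 29.6
```

```bash
python3 - <<'E'
from h import *
o=robot.get_obs(); print(o["position"],o["tool_rot"][:,1])
fit("long_tin_mid","wrist",.012);fit("tea_caddy_mid","wrist",.012);fit("carton_mid","wrist",.012);look(["tray_floor"],z=Z)
E
```

```text
[ 0.47659294 -0.083587    0.11078548] [-9.97709923e-01 -6.76374700e-02  2.87067951e-04]
long_tin_mid conf 0.88 xy [ 0.4847 -0.1687] yaw 4.5 IoU 0.98 px 22099
tea_caddy_mid conf 0.66 xy [0.6947 0.0941] yaw 46.0 IoU 0.124 px 1232
carton_mid conf 0.59 xy [0.5077 0.1166] yaw 169.8 IoU 0.083 px 559
tray_floor tip [275. 195.] 0.89 [ 0.522 -0.109  0.012]
```

```bash
python3 - <<'E'
from h import *
o=robot.get_obs();P=o["position"]
for cn in("wrist","side","scene"):
    c=cam(cn)
    r=robot.trace(cn,"shaker_mid")
    print(cn,"expect mid",proj(c,(P[0],P[1],P[2]+.0505)).round(),"foot",proj(c,(P[0],P[1],P[2]+.0055)).round(),"top",proj(c,(P[0],P[1],P[2]+.0955)).round())
    for x in r[:2]:
        k=x["region"].astype(np.uint8); print("  ",round(x["conf"],2),np.round(x["uv"]),cv2.boundingRect(k),k.sum())
c=cam("wrist","w12"); cam("side","s12")
a=cv2.imread("pics/s12.png")[150:350,280:460]; b=cv2.imread("pics/w12.png")[200:420,200:440]
cv2.imwrite("pics/c12.png",np.hstack([cv2.resize(a,(400,444)),cv2.resize(b,(400,444))]))
E
```

```text
wrist expect mid [325. 311.] foot [325. 273.] top [325. 374.]
   0.91 [326. 306.] (285, 242, 84, 154) 8328
side expect mid [331. 245.] foot [331. 263.] top [331. 227.]
   0.65 [329. 249.] (323, 227, 18, 39) 553
scene expect mid [327. 248.] foot [327. 262.] top [328. 233.]
   0.71 [330. 252.] (320, 234, 16, 31) 359
   0.69 [421. 251.] (353, 218, 116, 87) 5068
```

View pics/c12.png

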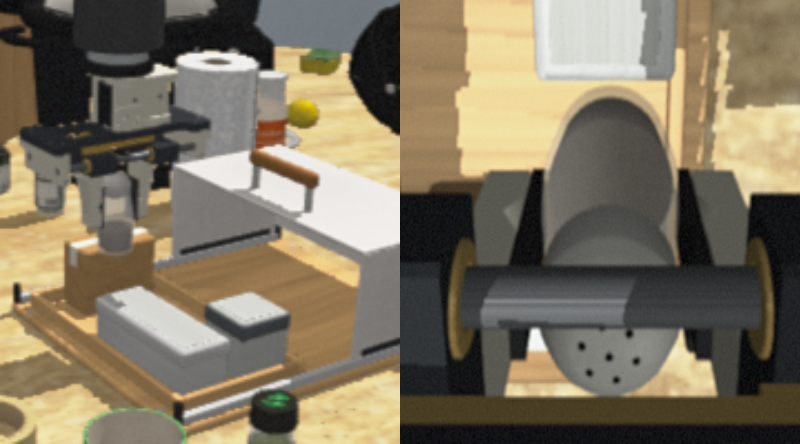

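The picture shows the tin, caddy and carton in place in the tray and the shaker held upright. Moving on to place it (no more pictures).

send_rows:
  deltas:
    - {"x": 0, "y": 0.5, "z": 0, "rx": 0, "ry": 0, "rz": 0.02, "fingers": 1}
    - {"x": 0, "y": 0.4, "z": 0, "rx": 0, "ry": 0, "rz": 0, "fingers": 1}
    - {"x": 0, "y": 0, "z": -0.6, "rx": 0, "ry": 0, "rz": 0, "fingers": 1}
    - {"x": 0, "y": 0, "z": -0.8, "rx": 0, "ry": 0, "rz": 0, "fingers": 1}
    - {"x": 0, "y": 0, "z": -0.8, "rx": 0, "ry": 0, "rz": 0, "fingers": 1}
    - {"x": 0, "y": 0, "z": -0.6, "rx": 0, "ry": 0, "rz": 0, "fingers": 1}
    - {"x": 0, "y": 0, "z": -0.4, "rx": 0, "ry": 0, "rz": 0, "fingers": 1}
    - {"x": 0, "y": 0, "z": -0.15, "rx": 0, "ry": 0, "rz": 0, "fingers": 1}
    - {"x": 0, "y": 0, "z": 0, "rx": 0, "ry": 0, "rz": 0, "fingers": 1}
    - {"x": 0, "y": 0, "z": 0, "rx": 0, "ry": 0, "rz": 0, "fingers": 1}

```text
clock: 46.65
position: [0.4772, -0.0562, 0.0109]
tool_rot: [[0.07, -0.998, 0.001], [-0.998, -0.07, 0.0], [0.0, -0.001, -1.0]]
wrist_force: [0.1, -0.5, -0.3]
finger_gap: 0.0393
grasp_force: 29.6
```

send_rows:
  deltas:
    - {"x": 0, "y": 0, "z": -0.1, "rx": 0, "ry": 0, "rz": 0, "fingers": 1}
    - {"x": 0, "y": 0, "z": -0.06, "rx": 0, "ry": 0, "rz": 0, "fingers": 1}
    - {"x": 0, "y": 0, "z": 0, "rx": 0, "ry": 0, "rz": 0, "fingers": -0.32}
    - {"x": 0, "y": 0, "z": 0, "rx": 0, "ry": 0, "rz": 0, "fingers": -0.32}
    - {"x": 0, "y": 0, "z": 0, "rx": 0, "ry": 0, "rz": 0, "fingers": -0.32}
    - {"x": 0, "y": 0, "z": 0.4, "rx": 0, "ry": 0, "rz": 0, "fingers": -0.32}
    - {"x": 0, "y": 0, "z": 0.8, "rx": 0, "ry": 0, "rz": 0, "fingers": -0.32}
    - {"x": 0, "y": 0, "z": 1, "rx": 0, "ry": 0, "rz": 0, "fingers": -0.32}
    - {"x": 0, "y": 0, "z": 1, "rx": 0, "ry": 0, "rz": 0, "fingers": -0.8}
    - {"x": 0, "y": 0.5, "z": 1, "rx": 0, "ry": 0, "rz": 0, "fingers": -0.8}
    - {"x": 0.3, "y": 0.9, "z": 1, "rx": 0, "ry": 0, "rz": -0.9, "fingers": -0.8}
    - {"x": 0.3, "y": 0.9, "z": 0, "rx": 0, "ry": 0, "rz": -0.9, "fingers": -0.8}

```text
clock: 47.85
position: [0.4974, 0.0136, 0.1662]
tool_rot: [[-0.186, -0.983, 0.008], [-0.983, 0.186, 0.002], [-0.003, -0.007, -1.0]]
wrist_force: [0.4, 0.2, 0.4]
finger_gap: 0.0779
grasp_force: 0.0
```

send_rows:
  deltas:
    - {"x": 0.3, "y": 0.9, "z": 0, "rx": 0, "ry": 0, "rz": -0.9, "fingers": -0.8}
    - {"x": 0.3, "y": 0.9, "z": 0, "rx": 0, "ry": 0, "rz": -0.9, "fingers": -0.8}
    - {"x": 0.3, "y": 0.9, "z": 0, "rx": 0, "ry": 0, "rz": -0.9, "fingers": -0.8}
    - {"x": 0.3, "y": 0.9, "z": 0, "rx": 0, "ry": 0, "rz": -0.9, "fingers": -0.8}
    - {"x": 0.3, "y": 0.9, "z": 0, "rx": 0, "ry": 0, "rz": -0.9, "fingers": -0.8}
    - {"x": 0.3, "y": 0.9, "z": 0, "rx": 0, "ry": 0, "rz": -0.9, "fingers": -0.8}
    - {"x": 0.3, "y": 0.9, "z": 0, "rx": 0, "ry": 0, "rz": -0.9, "fingers": -0.8}
    - {"x": 0.3, "y": 0.9, "z": 0, "rx": 0, "ry": 0, "rz": -0.9, "fingers": -0.8}
    - {"x": 0.4, "y": 0.9, "z": 0, "rx": 0, "ry": 0, "rz": -0.9, "fingers": -0.8}
    - {"x": 0.4, "y": 0.9, "z": 0, "rx": 0, "ry": 0, "rz": -0.9, "fingers": -0.8}
    - {"x": 0.4, "y": 0.9, "z": 0, "rx": 0, "ry": 0, "rz": -0.45, "fingers": -0.8}
    - {"x": 0.4, "y": 0.5, "z": 0, "rx": 0, "ry": 0, "rz": 0, "fingers": -0.8}

```text
clock: 49.05
position: [0.6149, 0.3265, 0.161]
tool_rot: [[-0.998, -0.068, -0.0], [-0.068, 0.998, -0.0], [0.0, -0.0, -1.0]]
wrist_force: [0.2, 0.1, 0.1]
finger_gap: 0.0787
grasp_force: 0.0
```

send_rows:
  deltas:
    - {"x": 0, "y": 0, "z": 0, "rx": 0, "ry": 0, "rz": 0, "fingers": -0.8}
    - {"x": 0, "y": 0, "z": 0, "rx": 0, "ry": 0, "rz": 0, "fingers": -0.8}

```text
clock: 49.25
position: [0.6143, 0.3245, 0.1607]
tool_rot: [[-0.998, -0.07, -0.001], [-0.07, 0.998, -0.001], [0.001, -0.001, -1.0]]
wrist_force: [-0.5, -0.3, -1.2]
finger_gap: 0.0788
grasp_force: 0.0
```

```bash
python3 - <<'E'
from h import *
o=robot.get_obs(); print(o["position"],o["tool_rot"][:,1],o["finger_gap"])
fit("spice_jar_mid")
for n in("shaker_mid","carton_mid"): fit(n,"side",.012)
E
```

```text
[0.61432718 0.32447174 0.16070852] [-7.00022173e-02  9.97546567e-01 -7.31919281e-04] 0.0788156719030779
spice_jar_mid conf 0.9 xy [0.6078 0.3266] yaw 27.8 IoU 0.964 px 3579
shaker_mid conf 0.77 xy [ 0.4796 -0.0446] yaw 7.9 IoU 0.505 px 357
carton_mid conf 0.64 xy [ 0.4806 -0.1822] yaw 22.6 IoU 0.715 px 1811
```

send_rows:
  deltas:
    - {"x": -0.22, "y": 0.07, "z": -0.6, "rx": 0, "ry": 0, "rz": 0, "fingers": -0.8}
    - {"x": 0, "y": 0, "z": -0.9, "rx": 0, "ry": 0, "rz": 0, "fingers": -0.8}
    - {"x": 0, "y": 0, "z": -1, "rx": 0, "ry": 0, "rz": 0, "fingers": -0.8}
    - {"x": 0, "y": 0, "z": -1, "rx": 0, "ry": 0, "rz": 0, "fingers": -0.8}
    - {"x": 0, "y": 0, "z": -0.65, "rx": 0, "ry": 0, "rz": 0, "fingers": -0.8}
    - {"x": 0, "y": 0, "z": 0, "rx": 0, "ry": 0, "rz": 0, "fingers": -0.8}
    - {"x": 0, "y": 0, "z": 0, "rx": 0, "ry": 0, "rz": 0, "fingers": 1}
    - {"x": 0, "y": 0, "z": 0, "rx": 0, "ry": 0, "rz": 0, "fingers": 1}
    - {"x": 0, "y": 0, "z": 0, "rx": 0, "ry": 0, "rz": 0, "fingers": 1}
    - {"x": 0, "y": 0, "z": 0, "rx": 0, "ry": 0, "rz": 0, "fingers": 1}
    - {"x": 0, "y": 0, "z": 0, "rx": 0, "ry": 0, "rz": 0, "fingers": 1}
    - {"x": 0, "y": 0, "z": 0, "rx": 0, "ry": 0, "rz": 0, "fingers": 1}

```text
clock: 50.75
position: [0.6084, 0.3269, 0.0378]
tool_rot: [[-0.998, -0.07, 0.001], [-0.07, 0.998, 0.001], [-0.001, 0.0, -1.0]]
wrist_force: [-0.2, -0.4, 2.9]
finger_gap: 0.0438
grasp_force: 30.0
```

send_rows:
  deltas:
    - {"x": 0, "y": 0, "z": 0, "rx": 0, "ry": 0, "rz": 0, "fingers": 1}
    - {"x": 0, "y": 0, "z": 0, "rx": 0, "ry": 0, "rz": 0, "fingers": 1}

```text
clock: 50.95
position: [0.6085, 0.3269, 0.0378]
tool_rot: [[-0.998, -0.07, 0.001], [-0.07, 0.998, 0.0], [-0.001, 0.0, -1.0]]
wrist_force: [-0.4, -0.3, 5.7]
finger_gap: 0.0442
grasp_force: 30.0
```

send_rows:
  deltas:
    - {"x": 0, "y": 0, "z": 0.6, "rx": 0, "ry": 0, "rz": 0, "fingers": 1}
    - {"x": 0, "y": 0, "z": 1, "rx": 0, "ry": 0, "rz": 0, "fingers": 1}
    - {"x": 0, "y": 0, "z": 1, "rx": 0, "ry": 0, "rz": 0, "fingers": 1}
    - {"x": 0, "y": 0, "z": 1, "rx": 0, "ry": 0, "rz": 0, "fingers": 1}
    - {"x": -0.3, "y": -0.5, "z": 0.6, "rx": 0, "ry": 0, "rz": 0, "fingers": 1}
    - {"x": -0.3, "y": -0.9, "z": 0, "rx": 0, "ry": 0, "rz": 0, "fingers": 1}
    - {"x": -0.3, "y": -0.9, "z": 0, "rx": 0, "ry": 0, "rz": 0, "fingers": 1}
    - {"x": -0.3, "y": -0.9, "z": 0, "rx": 0, "ry": 0, "rz": 0, "fingers": 1}
    - {"x": -0.18, "y": -0.9, "z": 0, "rx": 0, "ry": 0, "rz": 0, "fingers": 1}
    - {"x": 0, "y": -0.9, "z": 0, "rx": 0, "ry": 0, "rz": 0, "fingers": 1}
    - {"x": 0, "y": -0.9, "z": 0, "rx": 0, "ry": 0, "rz": 0, "fingers": 1}
    - {"x": 0, "y": -0.9, "z": 0, "rx": 0, "ry": 0, "rz": 0, "fingers": 1}

```text
clock: 52.15
position: [0.566, 0.1216, 0.1625]
tool_rot: [[-0.998, -0.07, -0.001], [-0.07, 0.998, -0.0], [0.001, 0.0, -1.0]]
wrist_force: [0.6, -0.4, -1.3]
finger_gap: 0.0439
grasp_force: 30.0
```

send_rows:
  deltas:
    - {"x": 0, "y": -0.9, "z": 0, "rx": 0, "ry": 0, "rz": 0, "fingers": 1}
    - {"x": 0, "y": -0.9, "z": 0, "rx": 0, "ry": 0, "rz": 0, "fingers": 1}
    - {"x": 0, "y": -0.9, "z": 0, "rx": 0, "ry": 0, "rz": 0, "fingers": 1}
    - {"x": 0, "y": -0.9, "z": 0, "rx": 0, "ry": 0, "rz": 0, "fingers": 1}
    - {"x": 0, "y": -0.9, "z": 0, "rx": 0, "ry": 0, "rz": 0, "fingers": 1}
    - {"x": 0, "y": -0.9, "z": 0, "rx": 0, "ry": 0, "rz": 0, "fingers": 1}
    - {"x": 0, "y": -0.9, "z": 0, "rx": 0, "ry": 0, "rz": 0, "fingers": 1}
    - {"x": 0, "y": -0.9, "z": 0, "rx": 0, "ry": 0, "rz": 0, "fingers": 1}
    - {"x": 0, "y": -0.9, "z": 0, "rx": 0, "ry": 0, "rz": 0, "fingers": 1}
    - {"x": 0, "y": -0.5, "z": 0, "rx": 0, "ry": 0, "rz": 0, "fingers": 1}
    - {"x": 0, "y": 0, "z": 0, "rx": 0, "ry": 0, "rz": 0, "fingers": 1}
    - {"x": 0, "y": 0, "z": 0, "rx": 0, "ry": 0, "rz": 0, "fingers": 1}

```text
clock: 53.35
position: [0.5664, -0.1352, 0.1626]
tool_rot: [[-0.998, -0.069, -0.001], [-0.069, 0.998, 0.0], [0.001, 0.0, -1.0]]
wrist_force: [0.4, 0.8, -0.7]
finger_gap: 0.0443
grasp_force: 30.0
```

```bash
python3 - <<'E'
from h import *
o=robot.get_obs(); P=o["position"];print(P,o["tool_rot"][:,1],o["finger_gap"],o["grasp_force"])
for n in("long_tin_mid","tea_caddy_mid","shaker_mid"): fit(n,"wrist",.012)
look(["tray_floor"],z=Z)
for cn in("side","wrist"):
    c=cam(cn); print(cn,"expected held spice foot/mid",proj(c,(P[0],P[1],P[2]-.0378)).round(),proj(c,(P[0],P[1],P[2]+.0162)).round())
    for x in robot.trace(cn,"spice_jar_mid")[:1]: print(x["conf"],x["uv"],cv2.boundingRect(x["region"].astype(np.uint8)))
E
```

```text
[ 0.56642588 -0.13521889  0.16264357] [-6.88456576e-02  9.97627267e-01  3.33932640e-04] 0.04428791424237656 30.00052296592912
long_tin_mid none
tea_caddy_mid conf 0.88 xy [ 0.5658 -0.2061] yaw 4.2 IoU 0.929 px 6753
shaker_mid conf 0.62 xy [ 0.4776 -0.0653] yaw 1.2 IoU 0.701 px 2895
tray_floor tip [354. 172.] 0.67 [ 0.522 -0.11   0.012]
side expected held spice foot/mid [374. 261.] [375. 239.]
0.57 [376.4, 242.6] (366, 214, 20, 50)
wrist expected held spice foot/mid [325. 250.] [325. 281.]
0.65 [326.3, 290.5] (276, 222, 101, 156)
```

send_rows:
  deltas:
    - {"x": 0.03, "y": -0.26, "z": -0.4, "rx": 0, "ry": 0, "rz": 0, "fingers": 1}
    - {"x": 0, "y": 0, "z": -0.8, "rx": 0, "ry": 0, "rz": 0, "fingers": 1}
    - {"x": 0, "y": 0, "z": -0.8, "rx": 0, "ry": 0, "rz": 0, "fingers": 1}
    - {"x": 0, "y": 0, "z": -0.8, "rx": 0, "ry": 0, "rz": 0, "fingers": 1}
    - {"x": 0, "y": 0, "z": -0.5, "rx": 0, "ry": 0, "rz": 0, "fingers": 1}
    - {"x": 0, "y": 0, "z": -0.2, "rx": 0, "ry": 0, "rz": 0, "fingers": 1}
    - {"x": 0, "y": 0, "z": -0.1, "rx": 0, "ry": 0, "rz": 0, "fingers": 1}
    - {"x": 0, "y": 0, "z": 0, "rx": 0, "ry": 0, "rz": 0, "fingers": 1}
    - {"x": 0, "y": 0, "z": 0, "rx": 0, "ry": 0, "rz": 0, "fingers": 1}

```text
clock: 54.85
position: [0.5682, -0.1433, 0.0558]
tool_rot: [[-0.998, -0.07, 0.001], [-0.07, 0.998, -0.0], [-0.001, -0.0, -1.0]]
wrist_force: [-0.4, -0.8, -0.9]
finger_gap: 0.0444
grasp_force: 30.0
```

send_rows:
  deltas:
    - {"x": 0, "y": 0, "z": -0.1, "rx": 0, "ry": 0, "rz": 0, "fingers": 1}
    - {"x": 0, "y": 0, "z": -0.1, "rx": 0, "ry": 0, "rz": 0, "fingers": 1}
    - {"x": 0, "y": 0, "z": 0, "rx": 0, "ry": 0, "rz": 0, "fingers": -0.25}
    - {"x": 0, "y": 0, "z": 0, "rx": 0, "ry": 0, "rz": 0, "fingers": -0.25}
    - {"x": 0, "y": 0, "z": 0, "rx": 0, "ry": 0, "rz": 0, "fingers": -0.25}
    - {"x": 0, "y": 0, "z": 0.4, "rx": 0, "ry": 0, "rz": 0, "fingers": -0.25}
    - {"x": 0, "y": 0, "z": 0.8, "rx": 0, "ry": 0, "rz": 0, "fingers": -0.25}
    - {"x": 0, "y": 0, "z": 1, "rx": 0, "ry": 0, "rz": 0, "fingers": -0.25}
    - {"x": 0, "y": 0, "z": 1, "rx": 0, "ry": 0, "rz": 0, "fingers": -0.8}
    - {"x": -0.2, "y": -0.5, "z": 1, "rx": 0, "ry": 0, "rz": 0, "fingers": -0.8}
    - {"x": -0.4, "y": -0.9, "z": 0, "rx": 0, "ry": 0, "rz": 0, "fingers": -0.8}
    - {"x": -0.4, "y": -0.9, "z": 0, "rx": 0, "ry": 0, "rz": 0, "fingers": -0.8}

```text
clock: 56.05
position: [0.5381, -0.2126, 0.1774]
tool_rot: [[-0.997, -0.071, 0.003], [-0.071, 0.997, -0.0], [-0.003, -0.0, -1.0]]
wrist_force: [0.2, 0.0, 0.7]
finger_gap: 0.0775
grasp_force: 0.0
```

send_rows:
  deltas:
    - {"x": -0.4, "y": -0.9, "z": 0, "rx": 0, "ry": 0, "rz": 0, "fingers": -0.8}
    - {"x": -0.4, "y": -0.9, "z": 0, "rx": 0, "ry": 0, "rz": 0, "fingers": -0.8}
    - {"x": -0.4, "y": -0.9, "z": 0, "rx": 0, "ry": 0, "rz": 0, "fingers": -0.8}
    - {"x": -0.4, "y": -0.9, "z": 0, "rx": 0, "ry": 0, "rz": 0, "fingers": -0.8}
    - {"x": -0.4, "y": -0.9, "z": 0, "rx": 0, "ry": 0, "rz": 0, "fingers": -0.8}
    - {"x": -0.5, "y": -0.9, "z": 0, "rx": 0, "ry": 0, "rz": 0, "fingers": -0.8}
    - {"x": -0.5, "y": -0.9, "z": 0, "rx": 0, "ry": 0, "rz": 0, "fingers": -0.8}
    - {"x": 0, "y": -0.2, "z": 0, "rx": 0, "ry": 0, "rz": 0, "fingers": -0.8}
    - {"x": 0, "y": 0, "z": 0, "rx": 0, "ry": 0, "rz": 0, "fingers": -0.8}
    - {"x": 0, "y": 0, "z": 0, "rx": 0, "ry": 0, "rz": 0, "fingers": -0.8}

```text
clock: 57.05
position: [0.4479, -0.4068, 0.1755]
tool_rot: [[-0.998, -0.07, 0.0], [-0.07, 0.998, -0.0], [-0.0, -0.0, -1.0]]
wrist_force: [-0.4, -0.5, 1.4]
finger_gap: 0.079
grasp_force: 0.0
```

```bash
python3 - <<'E'
from h import *
o=robot.get_obs(); print(o["position"],o["tool_rot"][:,1],o["finger_gap"])
fit("slim_jar_mid"); fit("spice_jar_mid","side",.012); fit("tea_caddy_mid","side",.012)
E
```

```text
[ 0.44785915 -0.40677787  0.17545166] [-6.96324213e-02  9.97572715e-01 -6.58777675e-05] 0.07899978874078296
slim_jar_mid conf 0.87 xy [ 0.4467 -0.4056] yaw 19.0 IoU 0.968 px 2677
spice_jar_mid conf 0.75 xy [ 0.6143 -0.0824] yaw 37.0 IoU 0.567 px 480
tea_caddy_mid conf 0.95 xy [ 0.5759 -0.1983] yaw 70.9 IoU 0.756 px 1041
```

send_rows:
  deltas:
    - {"x": -0.04, "y": 0.04, "z": -0.7, "rx": 0, "ry": 0, "rz": 0, "fingers": -0.8}
    - {"x": 0, "y": 0, "z": -1, "rx": 0, "ry": 0, "rz": 0, "fingers": -0.8}
    - {"x": 0, "y": 0, "z": -1, "rx": 0, "ry": 0, "rz": 0, "fingers": -0.8}
    - {"x": 0, "y": 0, "z": -1, "rx": 0, "ry": 0, "rz": 0, "fingers": -0.8}
    - {"x": 0, "y": 0, "z": -0.8, "rx": 0, "ry": 0, "rz": 0, "fingers": -0.8}
    - {"x": 0, "y": 0, "z": -0.1, "rx": 0, "ry": 0, "rz": 0, "fingers": -0.8}
    - {"x": 0, "y": 0, "z": 0, "rx": 0, "ry": 0, "rz": 0, "fingers": 1}
    - {"x": 0, "y": 0, "z": 0, "rx": 0, "ry": 0, "rz": 0, "fingers": 1}
    - {"x": 0, "y": 0, "z": 0, "rx": 0, "ry": 0, "rz": 0, "fingers": 1}
    - {"x": 0, "y": 0, "z": 0, "rx": 0, "ry": 0, "rz": 0, "fingers": 1}
    - {"x": 0, "y": 0, "z": 0, "rx": 0, "ry": 0, "rz": 0, "fingers": 1}
    - {"x": 0, "y": 0, "z": 0, "rx": 0, "ry": 0, "rz": 0, "fingers": 1}

```text
clock: 58.55
position: [0.4467, -0.4061, 0.0377]
tool_rot: [[-0.998, -0.07, 0.001], [-0.07, 0.998, -0.001], [-0.001, -0.001, -1.0]]
wrist_force: [0.4, -0.1, 2.2]
finger_gap: 0.0399
grasp_force: 30.0
```

send_rows:
  deltas:
    - {"x": 0, "y": 0, "z": 0, "rx": 0, "ry": 0, "rz": 0, "fingers": 1}
    - {"x": 0, "y": 0, "z": 0, "rx": 0, "ry": 0, "rz": 0, "fingers": 1}

```text
clock: 58.75
position: [0.4467, -0.4062, 0.0376]
tool_rot: [[-0.998, -0.07, 0.001], [-0.07, 0.998, -0.001], [-0.001, -0.001, -1.0]]
wrist_force: [-1.2, 1.0, 5.4]
finger_gap: 0.0398
grasp_force: 30.0
```

send_rows:
  deltas:
    - {"x": 0, "y": 0, "z": 0.6, "rx": 0, "ry": 0, "rz": 0, "fingers": 1}
    - {"x": 0, "y": 0, "z": 1, "rx": 0, "ry": 0, "rz": 0, "fingers": 1}
    - {"x": 0, "y": 0, "z": 1, "rx": 0, "ry": 0, "rz": 0, "fingers": 1}
    - {"x": 0, "y": 0, "z": 1, "rx": 0, "ry": 0, "rz": 0, "fingers": 1}
    - {"x": 0, "y": 0.2, "z": 1, "rx": 0, "ry": 0, "rz": 0, "fingers": 1}
    - {"x": 0, "y": 0.7, "z": 0.2, "rx": 0, "ry": 0, "rz": 0, "fingers": 1}
    - {"x": 0.2, "y": 0.9, "z": 0, "rx": 0, "ry": 0, "rz": 0, "fingers": 1}
    - {"x": 0.3, "y": 0.9, "z": 0, "rx": 0, "ry": 0, "rz": 0, "fingers": 1}
    - {"x": 0.3, "y": 0.9, "z": 0, "rx": 0, "ry": 0, "rz": 0, "fingers": 1}
    - {"x": 0.3, "y": 0.9, "z": 0, "rx": 0, "ry": 0, "rz": 0, "fingers": 1}
    - {"x": 0.3, "y": 0.9, "z": 0, "rx": 0, "ry": 0, "rz": 0, "fingers": 1}
    - {"x": 0.3, "y": 0.9, "z": 0, "rx": 0, "ry": 0, "rz": 0, "fingers": 1}

```text
clock: 59.95
position: [0.4971, -0.2156, 0.1806]
tool_rot: [[-0.998, -0.069, -0.001], [-0.069, 0.998, 0.0], [0.001, 0.001, -1.0]]
wrist_force: [0.0, -0.1, -1.0]
finger_gap: 0.0398
grasp_force: 30.0
```

send_rows:
  deltas:
    - {"x": 0.3, "y": 0.9, "z": 0, "rx": 0, "ry": 0, "rz": 0, "fingers": 1}
    - {"x": 0.4, "y": 0.9, "z": 0, "rx": 0, "ry": 0, "rz": 0, "fingers": 1}
    - {"x": 0.4, "y": 0.9, "z": 0, "rx": 0, "ry": 0, "rz": 0, "fingers": 1}
    - {"x": 0.5, "y": 0.9, "z": 0, "rx": 0, "ry": 0, "rz": 0, "fingers": 1}
    - {"x": 0.5, "y": 0.9, "z": 0, "rx": 0, "ry": 0, "rz": 0, "fingers": 1}
    - {"x": 0.1, "y": 0.5, "z": 0, "rx": 0, "ry": 0, "rz": 0, "fingers": 1}
    - {"x": 0, "y": 0, "z": 0, "rx": 0, "ry": 0, "rz": 0, "fingers": 1}
    - {"x": 0, "y": 0, "z": 0, "rx": 0, "ry": 0, "rz": 0, "fingers": 1}

```text
clock: 60.75
position: [0.5628, -0.0669, 0.1807]
tool_rot: [[-0.998, -0.07, -0.001], [-0.07, 0.998, -0.0], [0.001, 0.0, -1.0]]
wrist_force: [-0.2, -0.6, -0.6]
finger_gap: 0.0401
grasp_force: 30.0
```

```bash
python3 - <<'E'
from h import *
o=robot.get_obs(); P=o["position"];print(P,o["tool_rot"][:,1],o["finger_gap"],o["grasp_force"])
for n in("shaker_mid","spice_jar_mid","carton_mid","tea_caddy_mid"): fit(n,"wrist",.012)
for cn in("side","wrist"):
    c=cam(cn); print(cn,"expected held slim mid",proj(c,(P[0],P[1],P[2]-.0376)).round(),proj(c,(P[0],P[1],P[2]+.015)).round())
    for x in robot.trace(cn,"slim_jar_mid")[:1]: print(x["conf"],x["uv"],cv2.boundingRect(x["region"].astype(np.uint8)))
E
```

```text
[ 0.56278889 -0.0669143   0.18066092] [-7.04094414e-02  9.97518175e-01  2.14358123e-05] 0.04012061878185757 29.999024122953415
shaker_mid conf 0.8 xy [ 0.4812 -0.0586] yaw 8.6 IoU 0.677 px 1888
spice_jar_mid conf 0.96 xy [ 0.5672 -0.1421] yaw 172.8 IoU 0.941 px 3793
carton_mid conf 0.6 xy [0.5218 0.0033] yaw 95.4 IoU 0.93 px 8200
tea_caddy_mid conf 0.65 xy [ 0.565  -0.2066] yaw 96.7 IoU 0.835 px 6164
side expected held slim mid [358. 245.] [358. 225.]
0.61 [357.5, 225.6] (351, 201, 18, 47)
wrist expected held slim mid [326. 250.] [326. 280.]
0.81 [325.5, 291.2] (281, 226, 91, 145)
```

send_rows:
  deltas:
    - {"x": 0.03, "y": -0.07, "z": -0.6, "rx": 0, "ry": 0, "rz": 0, "fingers": 1}
    - {"x": 0, "y": 0, "z": -0.9, "rx": 0, "ry": 0, "rz": 0, "fingers": 1}
    - {"x": 0, "y": 0, "z": -0.9, "rx": 0, "ry": 0, "rz": 0, "fingers": 1}
    - {"x": 0, "y": 0, "z": -0.8, "rx": 0, "ry": 0, "rz": 0, "fingers": 1}
    - {"x": 0, "y": 0, "z": -0.6, "rx": 0, "ry": 0, "rz": 0, "fingers": 1}
    - {"x": 0, "y": 0, "z": -0.3, "rx": 0, "ry": 0, "rz": 0, "fingers": 1}
    - {"x": 0, "y": 0, "z": -0.1, "rx": 0, "ry": 0, "rz": 0, "fingers": 1}
    - {"x": 0, "y": 0, "z": 0, "rx": 0, "ry": 0, "rz": 0, "fingers": 1}
    - {"x": 0, "y": 0, "z": 0, "rx": 0, "ry": 0, "rz": 0, "fingers": 1}

```text
clock: 62.25
position: [0.565, -0.0689, 0.056]
tool_rot: [[-0.998, -0.07, 0.002], [-0.07, 0.998, 0.0], [-0.002, 0.0, -1.0]]
wrist_force: [0.4, -0.1, -0.5]
finger_gap: 0.04
grasp_force: 30.0
```

send_rows:
  deltas:
    - {"x": 0, "y": 0, "z": -0.1, "rx": 0, "ry": 0, "rz": 0, "fingers": 1}
    - {"x": 0, "y": 0, "z": -0.1, "rx": 0, "ry": 0, "rz": 0, "fingers": 1}
    - {"x": 0, "y": 0, "z": 0, "rx": 0, "ry": 0, "rz": 0, "fingers": -0.07}
    - {"x": 0, "y": 0, "z": 0, "rx": 0, "ry": 0, "rz": 0, "fingers": -0.07}
    - {"x": 0, "y": 0, "z": 0, "rx": 0, "ry": 0, "rz": 0, "fingers": -0.07}
    - {"x": 0, "y": 0, "z": 0.3, "rx": 0, "ry": 0, "rz": 0, "fingers": -0.07}
    - {"x": 0, "y": 0, "z": 0.7, "rx": 0, "ry": 0, "rz": 0, "fingers": -0.07}
    - {"x": 0, "y": 0, "z": 1, "rx": 0, "ry": 0, "rz": 0, "fingers": -0.07}
    - {"x": 0, "y": 0, "z": 1, "rx": 0, "ry": 0, "rz": 0, "fingers": -0.07}
    - {"x": 0, "y": 0, "z": 1, "rx": 0, "ry": 0, "rz": 0, "fingers": -0.07}
    - {"x": 0.5, "y": 0, "z": 1, "rx": 0, "ry": 0, "rz": 0, "fingers": 0.1}
    - {"x": 1, "y": 0, "z": 0.5, "rx": 0, "ry": 0, "rz": 0, "fingers": 0.1}

```text
clock: 63.45
position: [0.6099, -0.0692, 0.2192]
tool_rot: [[-0.998, -0.07, 0.006], [-0.07, 0.998, 0.001], [-0.006, 0.0, -1.0]]
wrist_force: [0.8, 0.8, 0.6]
finger_gap: 0.0401
grasp_force: 0.0
```

send_rows:
  deltas:
    - {"x": 1, "y": 0, "z": 0, "rx": 0, "ry": 0, "rz": 0, "fingers": 0.1}
    - {"x": 0, "y": 0, "z": 0, "rx": 0, "ry": 0, "rz": 0, "fingers": 0.1}
    - {"x": 0, "y": 0, "z": 0, "rx": 0, "ry": 0, "rz": 0, "fingers": 0.1}

```text
clock: 63.75
position: [0.6392, -0.0691, 0.2138]
tool_rot: [[-0.998, -0.069, -0.001], [-0.069, 0.998, -0.0], [0.001, 0.0, -1.0]]
wrist_force: [-0.4, 1.0, -0.5]
finger_gap: 0.0397
grasp_force: 0.0
```

```bash
cat > chk.py <<'E'
from h import *
o=robot.get_obs(); print(o["position"],o["tool_rot"][:,1],o["finger_gap"])
T=np.array([.5225,-.1075]);a=np.radians(4.);M=np.array([[np.cos(a),np.sin(a)],[-np.sin(a),np.cos(a)]])
for n in("long_tin_mid","tea_caddy_mid","carton_mid","shaker_mid","spice_jar_mid","slim_jar_mid"):
    p=fit(n,"wrist",.012)
    if p is not None: print("    local mm",(M@(p[:2]-T)*1000).round(1))
look(["tray_floor","cover_handle"],z=Z)
E
python3 chk.py
```

```text
[ 0.63920593 -0.06907493  0.213785  ] [-6.94889622e-02  9.97582720e-01  2.29847682e-05] 0.03967192359711005
long_tin_mid conf 0.66 xy [ 0.4839 -0.1653] yaw 3.7 IoU 0.989 px 14578
    local mm [-42.6 -55. ]
tea_caddy_mid conf 0.95 xy [ 0.5661 -0.2059] yaw 3.8 IoU 0.836 px 5565
    local mm [  36.6 -101.2]
carton_mid conf 0.75 xy [0.5221 0.0029] yaw 92.8 IoU 0.937 px 8449
    local mm [  7.3 110.2]
shaker_mid conf 0.7 xy [ 0.4733 -0.0569] yaw 18.5 IoU 0.713 px 2383
    local mm [-45.6  54. ]
spice_jar_mid conf 0.65 xy [ 0.5681 -0.1419] yaw 8.6 IoU 0.946 px 3053
    local mm [ 43.1 -37.5]
slim_jar_mid conf 0.59 xy [ 0.5649 -0.0686] yaw 21.7 IoU 0.969 px 1960
    local mm [45.1 35.8]
tray_floor tip [295.  93.] 0.96 [ 0.522 -0.11   0.012]
cover_handle tip [280. 310.] 0.57 [ 0.685 -0.1    0.184]
```

send_rows:
  deltas:
    - {"x": 0.15, "y": -0.1, "z": 0, "rx": 0, "ry": 0, "rz": 0.95, "fingers": 0.1}
    - {"x": 0.15, "y": -0.1, "z": 0, "rx": 0, "ry": 0, "rz": 0.95, "fingers": 0.1}
    - {"x": 0.15, "y": -0.1, "z": 0, "rx": 0, "ry": 0, "rz": 0.95, "fingers": 0.1}
    - {"x": 0.15, "y": -0.1, "z": 0, "rx": 0, "ry": 0, "rz": 0.95, "fingers": 0.1}
    - {"x": 0.15, "y": -0.1, "z": 0, "rx": 0, "ry": 0, "rz": 0.95, "fingers": 0.1}
    - {"x": 0.15, "y": -0.1, "z": 0, "rx": 0, "ry": 0, "rz": 0.95, "fingers": 0.1}
    - {"x": 0.15, "y": -0.1, "z": 0, "rx": 0, "ry": 0, "rz": 0.95, "fingers": 0.1}
    - {"x": 0.15, "y": -0.1, "z": 0, "rx": 0, "ry": 0, "rz": 0.95, "fingers": 0.1}
    - {"x": 0.15, "y": -0.1, "z": 0, "rx": 0, "ry": 0, "rz": 0.95, "fingers": 0.1}
    - {"x": 0.15, "y": -0.1, "z": 0, "rx": 0, "ry": 0, "rz": 0.95, "fingers": 0.1}
    - {"x": 0.1, "y": 0, "z": 0, "rx": 0, "ry": 0, "rz": 0.95, "fingers": 0.1}
    - {"x": 0, "y": 0, "z": 0, "rx": 0, "ry": 0, "rz": 0.8, "fingers": 0.1}

```text
clock: 65.7
position: [0.6875, -0.0992, 0.2137]
tool_rot: [[0.075, -0.997, -0.001], [-0.997, -0.075, -0.0], [0.0, 0.001, -1.0]]
wrist_force: [-0.3, 0.6, -0.3]
finger_gap: 0.0394
grasp_force: 0.0
```

send_rows:
  deltas:
    - {"x": 0, "y": 0, "z": -0.4, "rx": 0, "ry": 0, "rz": 0, "fingers": 0.1}
    - {"x": 0, "y": 0, "z": 0, "rx": 0, "ry": 0, "rz": 0, "fingers": 0.1}

```text
clock: 65.9
position: [0.6861, -0.0988, 0.1996]
tool_rot: [[0.066, -0.998, -0.003], [-0.998, -0.066, 0.0], [-0.001, 0.003, -1.0]]
wrist_force: [-0.8, -0.2, 0.1]
finger_gap: 0.0395
grasp_force: 0.0
```

```bash
python3 - <<'E'
from h import *
o=robot.get_obs(); print(o["position"],o["tool_rot"][:,1],o["finger_gap"])
look(["cover_handle"],z=Z); look(["cover_handle"],"side",Z)
E
```

```text
[ 0.68610591 -0.09878936  0.19960605] [-0.99780397 -0.06616101  0.00315589] 0.03951425069087487
cover_handle tip [327. 255.] 0.89 [ 0.685 -0.103  0.184]
cover_handle tip [351. 307.] 0.74 [ 0.326 -0.41   0.184]
cover_handle tip [408. 225.] 0.64 [ 0.696 -0.094  0.184]
```

send_rows:
  deltas:
    - {"x": 0, "y": 0, "z": -0.7, "rx": 0, "ry": 0, "rz": 0, "fingers": 0.1}
    - {"x": 0, "y": 0, "z": -0.7, "rx": 0, "ry": 0, "rz": 0, "fingers": 0.1}
    - {"x": 0, "y": 0, "z": -0.6, "rx": 0, "ry": 0, "rz": 0, "fingers": 0.1}
    - {"x": 0, "y": 0, "z": -0.2, "rx": 0, "ry": 0, "rz": 0, "fingers": 0.1}
    - {"x": 0, "y": 0, "z": 0, "rx": 0, "ry": 0, "rz": 0, "fingers": 1}
    - {"x": 0, "y": 0, "z": 0, "rx": 0, "ry": 0, "rz": 0, "fingers": 1}
    - {"x": 0, "y": 0, "z": 0, "rx": 0, "ry": 0, "rz": 0, "fingers": 1}
    - {"x": 0, "y": 0, "z": 0, "rx": 0, "ry": 0, "rz": 0, "fingers": 1}
    - {"x": 0, "y": 0, "z": 0, "rx": 0, "ry": 0, "rz": 0, "fingers": 1}
    - {"x": 0, "y": 0, "z": 0, "rx": 0, "ry": 0, "rz": 0, "fingers": 1}

```text
clock: 67.1
position: [0.6868, -0.0991, 0.1372]
tool_rot: [[0.069, -0.998, -0.0], [-0.998, -0.069, -0.0], [0.0, 0.0, -1.0]]
wrist_force: [-4.8, 1.3, 5.7]
finger_gap: 0.0137
grasp_force: 30.0
```

send_rows:
  deltas:
    - {"x": -0.3, "y": -0.02, "z": 0, "rx": 0, "ry": 0, "rz": 0, "fingers": 1}
    - {"x": -0.5, "y": -0.035, "z": 0, "rx": 0, "ry": 0, "rz": 0, "fingers": 1}
    - {"x": -0.5, "y": -0.035, "z": 0, "rx": 0, "ry": 0, "rz": 0, "fingers": 1}
    - {"x": -0.5, "y": -0.035, "z": 0, "rx": 0, "ry": 0, "rz": 0, "fingers": 1}
    - {"x": -0.5, "y": -0.035, "z": 0, "rx": 0, "ry": 0, "rz": 0, "fingers": 1}
    - {"x": -0.5, "y": -0.035, "z": 0, "rx": 0, "ry": 0, "rz": 0, "fingers": 1}
    - {"x": -0.5, "y": -0.035, "z": 0, "rx": 0, "ry": 0, "rz": 0, "fingers": 1}
    - {"x": -0.3, "y": -0.02, "z": 0, "rx": 0, "ry": 0, "rz": 0, "fingers": 1}
    - {"x": 0, "y": 0, "z": 0, "rx": 0, "ry": 0, "rz": 0, "fingers": 1}

```text
clock: 68.0
position: [0.5786, -0.1054, 0.1371]
tool_rot: [[0.07, -0.998, 0.002], [-0.998, -0.07, 0.002], [-0.002, -0.002, -1.0]]
wrist_force: [-3.7, 7.7, 7.0]
finger_gap: 0.0138
grasp_force: 30.0
```

send_rows:
  deltas:
    - {"x": -0.4, "y": -0.03, "z": 0, "rx": 0, "ry": 0, "rz": 0, "fingers": 1}
    - {"x": -0.5, "y": -0.035, "z": 0, "rx": 0, "ry": 0, "rz": 0, "fingers": 1}
    - {"x": -0.5, "y": -0.035, "z": 0, "rx": 0, "ry": 0, "rz": 0, "fingers": 1}
    - {"x": -0.5, "y": -0.035, "z": 0, "rx": 0, "ry": 0, "rz": 0, "fingers": 1}
    - {"x": -0.5, "y": -0.035, "z": 0, "rx": 0, "ry": 0, "rz": 0, "fingers": 1}
    - {"x": -0.5, "y": -0.035, "z": 0, "rx": 0, "ry": 0, "rz": 0, "fingers": 1}
    - {"x": -0.3, "y": -0.02, "z": 0, "rx": 0, "ry": 0, "rz": 0, "fingers": 1}
    - {"x": 0, "y": 0, "z": 0, "rx": 0, "ry": 0, "rz": 0, "fingers": 1}
    - {"x": 0, "y": 0, "z": 0, "rx": 0, "ry": 0, "rz": 0, "fingers": 1}

```text
clock: 68.9
position: [0.4835, -0.1109, 0.1371]
tool_rot: [[0.07, -0.998, 0.003], [-0.998, -0.07, 0.004], [-0.003, -0.003, -1.0]]
wrist_force: [-3.5, 15.6, 10.5]
finger_gap: 0.0141
grasp_force: 30.0
```

send_rows:
  deltas:
    - {"x": -0.2, "y": 0.06, "z": 0, "rx": 0, "ry": 0, "rz": 0, "fingers": 1}
    - {"x": -0.2, "y": -0.01, "z": 0, "rx": 0, "ry": 0, "rz": 0, "fingers": 1}
    - {"x": -0.15, "y": -0.01, "z": 0, "rx": 0, "ry": 0, "rz": 0, "fingers": 1}
    - {"x": 0, "y": 0, "z": 0, "rx": 0, "ry": 0, "rz": 0, "fingers": 1}

```text
clock: 69.3
position: [0.4673, -0.1118, 0.1371]
tool_rot: [[0.07, -0.998, 0.003], [-0.998, -0.07, 0.001], [-0.0, -0.003, -1.0]]
wrist_force: [0.4, 4.1, 9.1]
finger_gap: 0.0135
grasp_force: 30.0
```

send_rows:
  deltas:
    - {"x": -0.1, "y": 0, "z": 0, "rx": 0, "ry": 0, "rz": 0, "fingers": 1}
    - {"x": 0, "y": 0, "z": 0, "rx": 0, "ry": 0, "rz": 0, "fingers": 1}

```text
clock: 69.5
position: [0.4674, -0.1118, 0.1371]
tool_rot: [[0.07, -0.998, 0.008], [-0.998, -0.07, 0.0], [0.0, -0.008, -1.0]]
wrist_force: [12.8, 0.5, -3.5]
finger_gap: 0.0139
grasp_force: 30.1
```

The cover is at the front stop after 0.220 m of travel. Releasing and rising clear.

send_rows:
  deltas:
    - {"x": 0.08, "y": 0, "z": 0, "rx": 0, "ry": 0, "rz": 0, "fingers": 0.2}
    - {"x": 0, "y": 0, "z": 0, "rx": 0, "ry": 0, "rz": 0, "fingers": 0.2}
    - {"x": 0, "y": 0, "z": 0, "rx": 0, "ry": 0, "rz": 0, "fingers": 0.2}
    - {"x": 0, "y": 0, "z": 0, "rx": 0, "ry": 0, "rz": 0, "fingers": 0.2}
    - {"x": 0, "y": 0, "z": 0.4, "rx": 0, "ry": 0, "rz": 0, "fingers": 0.2}
    - {"x": 0, "y": 0, "z": 0.8, "rx": 0, "ry": 0, "rz": 0, "fingers": 0.2}
    - {"x": 0, "y": 0, "z": 1, "rx": 0, "ry": 0, "rz": 0, "fingers": 0.2}
    - {"x": 0, "y": 0, "z": 1, "rx": 0, "ry": 0, "rz": 0, "fingers": 0.2}
    - {"x": 0, "y": 0, "z": 1, "rx": 0, "ry": 0, "rz": 0, "fingers": 0.2}
    - {"x": 0, "y": 0, "z": 0, "rx": 0, "ry": 0, "rz": 0, "fingers": 0.2}
    - {"x": 0, "y": 0, "z": 0, "rx": 0, "ry": 0, "rz": 0, "fingers": 0.2}

```text
clock: 70.6
position: [0.4663, -0.112, 0.2632]
tool_rot: [[0.07, -0.998, 0.002], [-0.998, -0.07, 0.0], [-0.0, -0.002, -1.0]]
wrist_force: [-0.4, 0.2, -1.1]
finger_gap: 0.0352
grasp_force: 0.0
```

```bash
python3 - <<'E'
from h import *
o=robot.get_obs(); print(o["position"],o["wrist_force"],o["finger_gap"])
look(["cover_handle","cover_roof"],z=dict(cover_handle=.184,cover_roof=.147))
for n in names[3:9]: print(n,[(x["uv"],x["conf"]) for x in robot.search_frame("side",n)[:2]])
E
```

```text
[ 0.46632554 -0.11200632  0.26321331] [-0.44871654  0.17499835 -1.11485964] 0.03522359256998856
cover_handle tip [327. 234.] 0.86 [ 0.465 -0.111  0.184]
cover_roof tip [266. 221.] 0.69 [ 0.522 -0.109  0.147]
long_tin_mid [([352.7, 304.9], 0.58)]
tea_caddy_mid [([392.6, 299.5], 0.82)]
carton_mid [([332.3, 265.5], 0.61)]
spice_jar_mid [([372.4, 274.2], 0.63)]
slim_jar_mid [([361.0, 268.1], 0.88)]
shaker_mid [([320.8, 279.5], 0.58)]
```

```bash
python3 -c "
from cell import robot
print(robot.sign_off())"
```

```text
the job is handed in; nothing more can be done
None
```

I slid the cover to its rear stop and placed all six pieces in the tray: tin, caddy, carton, shaker and both jars. They stand upright inside the rim with none on another, and the cover is back at its front stop. I did not move any of the other things, and I handed the job in at about 71 s.

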